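Pack the finished boards, shut the case and book it out with the scanner

TASK

Lay every finished circuit board from the mat flat in the case, component side up and one to a bay, then close the lid fully without slamming it. Then pick up the hand scanner and, holding it still for two seconds each time from about 10 cm straight in front, read first the barcode on the sloping job card and then the one on the closed lid, and set the scanner back standing on its pad, in the middle and along it. Leave the spool, the bottle and the tin alone.

Things in the scene. Friction and masses are not known exactly. Their poses are not given: they have to be found in the camera images.
- board0_center (a point): finished circuit board, all alike; three or four are present, the rest read None. Green plate 75 x 46 x 3 mm with a black connector block on its middle, 16 (x) x 40 (y) x 22 mm tall, the part to grip across its 16 mm; whole height 25 mm, 60 g. The point is the board's centre, 12.5 mm above its underside; x along the 75 mm, z up, component side up
- board1_center (a point): finished circuit board, all alike; three or four are present, the rest read None. Green plate 75 x 46 x 3 mm with a black connector block on its middle, 16 (x) x 40 (y) x 22 mm tall, the part to grip across its 16 mm; whole height 25 mm, 60 g. The point is the board's centre, 12.5 mm above its underside; x along the 75 mm, z up, component side up
- board2_center (a point): finished circuit board, all alike; three or four are present, the rest read None. Green plate 75 x 46 x 3 mm with a black connector block on its middle, 16 (x) x 40 (y) x 22 mm tall, the part to grip across its 16 mm; whole height 25 mm, 60 g. The point is the board's centre, 12.5 mm above its underside; x along the 75 mm, z up, component side up
- board3_center (a point): finished circuit board, all alike; three or four are present, the rest read None. Green plate 75 x 46 x 3 mm with a black connector block on its middle, 16 (x) x 40 (y) x 22 mm tall, the part to grip across its 16 mm; whole height 25 mm, 60 g. The point is the board's centre, 12.5 mm above its underside; x along the 75 mm, z up, component side up
- case: the fixed grey board case, outside 130 (x) x 283 (y) x 45 mm high, walls and floor 5 mm thick, open on top; origin at the centre of its underside, z up, its lid hinged on the +x rim. Three low white dividers (3 mm thick, 10 mm above the inner floor) split it along y into four equal bays, each 66 mm (y) x 120 mm (x) inside
- bay0 (a point): centre of the inner floor of bay 0 of the case (5 mm above the case's underside); x and y as the case's: the bay is 120 mm along x, 66 mm along y, and a board goes in with its 75 mm side along x, either way round, nothing to seat
- bay1 (a point): centre of the inner floor of bay 1 of the case (5 mm above the case's underside); x and y as the case's: the bay is 120 mm along x, 66 mm along y, and a board goes in with its 75 mm side along x, either way round, nothing to seat
- bay2 (a point): centre of the inner floor of bay 2 of the case (5 mm above the case's underside); x and y as the case's: the bay is 120 mm along x, 66 mm along y, and a board goes in with its 75 mm side along x, either way round, nothing to seat
- bay3 (a point): centre of the inner floor of bay 3 of the case (5 mm above the case's underside); x and y as the case's: the bay is 120 mm along x, 66 mm along y, and a board goes in with its 75 mm side along x, either way round, nothing to seat
- lid (a joint): angle of the case's lid: 0 closed flat on the walls, grows as it opens, about 1.65 to 1.9 rad at the start (leaning back). A stiff hinge (0.16 N m): it stays where it is left and is pushed shut with 2 to 4 N near the free edge
- lid_axis (a point): middle of the lid's hinge line, on the case's +x rim at 45 mm height; the hinge runs along the case's y (its y axis)
- lid_edge (a point): middle of the lid's free edge, on its outer (upper) face: 130 mm from the hinge line, lid 8 mm thick, 283 mm wide; z is the outward normal of the outer face, moves with the lid; a 10 mm wide lip outline on the edge is only for show
- lid_label (a point): centre of the white barcode label (60 x 36 mm) in the middle of the lid's outer face; z points out of the label, moves with the lid; when the lid is closed it faces up, 53 mm above the table
- card_label (a point): centre of the barcode (60 x 36 mm) on the white job card of the scanning station; z points out of the card, which slopes up 30 degrees and faces the robot side; panel 88 mm along the slope x 86 mm, label centre 33 mm above the table; the station (plate 270 x 230 x 2 mm) is fixed
- scanner_grip (a point): the loose hand scanner, 160 g, 64 mm high: the point to grip on its white handle, across its 32 mm width (its y), 45 mm above its underside. x points along the handle to the head, z up as it stands. Handle 26 mm thick, 75 mm behind to 45 mm ahead of the point, clear beneath by 32 mm; it stands on its head (44 mm wide, 24 to 80 mm ahead) and a rear foot 20 mm long, 61 mm behind
- scan_window (a point): centre of the window on the scanner's grey head; the beam leaves along this point's -z: forward and down, 30 degrees off straight down as the scanner stands. It lies 67.5 mm ahead (x) of scanner_grip and 34.4 mm below it (z)
- scan_spot (a point): the point on the beam 100 mm ahead of the window, axes as the window's: bring it onto the label's centre. A label is read 70 to 130 mm ahead of the window, its centre within 20 mm of the beam, the beam square to it within 20 degrees, any turn about the beam, held still for two seconds
- pad (a point): centre of the scanner's pad, a flat dark rubber rectangle 190 x 75 mm on the station, 2 mm above the table; x along its length (the station's x). The scanner starts standing on it, roughly along x
- spool: bystander: metal spool 60 mm across, 40 mm high, standing beyond the case; origin at its underside
- flux: bystander: white bottle 44 mm across, 90 mm high; origin at its underside
- sponge_tin: bystander: round aluminium tin 76 mm across, 30 mm high; origin at its underside

How it is judged:
By the outcome, as a careful person would: the job done as asked, in the order asked, and still so for the second after the job is handed in, with the robot touching nothing.
Of board0, board1, board2, board3 only 3 to 4 are there at a start; the rules pass over those that are not, and their reading is None.
At some moment in a run one of board0, board1, board2, board3 may be knocked a few centimetres aside while the robot is not near it.
It also fails if it takes over 208 s, if anything falls off the work surface, if the arm or the gripper's body presses on something with over 40 N, if the wrist force passes 120 N, or if a joint passes its speed limit or range.

ROBOT

A 6-joint arm with a two-finger parallel gripper is mounted at the origin on the work surface. World frame = base frame: x ahead of the robot, y to its left, z up, the work surface at z = 0. Lengths are in mm, angles in rad, forces in N, time in s.
With the tool pointing down it reaches from about 200 to 875 mm from the base axis. Payload 3.4 kg.
Tool frame: the origin (TCP) lies on the centre line of the jaws, within the pads' length; the fingertips stand 19 mm ahead of it and the grasp point (between the pads) is the TCP; z points along the fingers, y is the direction in which the jaws open and shut (so a half turn about z gives the same grasp; the last joint's range is limited). The gripper opens to 94 mm and grips with 3 to 60 N. Pads are 16 mm wide; open, the fingers measure 119 mm over their backs; the gripper's body (75 mm by 177 mm) begins 78 mm behind the grasp point.
Start: joints at [-1.286, 0.276, 1.505, -0, 1.361, -0.121], TCP at [226.987, -528.34, 198.093] pointing down, gripper open.
Joint ranges: [-2.89, 2.89], [-0.75, 2.08], [0.22, 2.7], [-1.18, 4.32], [0.11, 2.71], [-2.7, 2.7]. Speed limits (rad/s): [2.57, 2.57, 3.14, 3.14, 3.14, 3.14].

INTERFACE

Orientations are given as a 3x3 rotation matrix whose columns are the frame's x, y, z axes.
In Python, from rig import status, imaging, job_done gives the robot as it stands. The module is installed in compiled form; this text tells all that it offers.
- The arm moves only by the tool play_rows, never from a script. Its argument "rows" is a list that holds one entry, the list of rows, each a list of 7 numbers: the opening, from -1 (shut) to 1 (fully open), then the shift along the tool's x, y, z in cm, then the turn, a rotation vector about the tool's x, y, z in rad. In form: [[[gripper, tx, ty, tz, ax, ay, az], ...]]. A call has 1 to 20 rows; each row shifts and turns the commanded pose from where the row before left it, along the tool's axes as they then stand; what a row does not reach is not made up. A row lasts 1/8 s, in which the tool goes at most 62.5 mm and 10.7 degrees, less where a joint would pass 70% of its speed; a pose out of reach is approached as far as the arm can. A call is refused whole if a number of a shift passes 6.25 or a number of a turn 0.188, either way. A call with a gripper value outside its range is refused whole. The fingers move at their own pace and stop on an object; "newtons" is the grip in N (left out, the last holds). Time passes only in rows, so rows that do not move let the fingers close. It gives the time, the measured TCP pose, the force and the opening at its end, in the units of the state.
- status.get_obs(): the state, without advancing time (a new reading comes with each control period).
- imaging.capture(name): name is "scene" or "top"; returns a dict with "img" (400x640x3 uint8, red, green, blue), "K" (3x3 intrinsics, pixels), "world_to_cam" (4x4, takes a point from world to camera coordinates). Camera axes: x right, y down, z forward; pixel columns grow to the right and rows downward; lengths in mm; the calibration is good to about 2 mm. A picture is of the moment at which its call begins. There is no depth.
- job_done(): hands the job in, once; it reports no verdict.
The state is a dict: "t": time; "q": joint angles; "qd": joint speeds; "effort": joint torques, N m; "tool_pos": TCP position; "eef_rot": TCP orientation; "ft_force": force on the tool from outside, world axes, zero at the start; "ft_torque": the same for the moment, N m; "gripper_width": finger opening in mm.
Only numpy, scipy, OpenCV 4.12 (cv2) and the standard library are available. Lean on these libraries where they do the work, as an engineer would, in place of code of your own. Each camera call takes 0.05 s, during which the arm holds its last target. There are 200 camera calls.

## Working session

There is one attempt and no reset: what is moved stays moved. The work goes in short steps, Python scripts to look and compute and a tool call to move; the robot and the scene stay as the last step left them, time stands still between calls to the robot, and variables do not carry over. Pictures are saved under pics/ and viewed, about 12 in all and at most 16, crops included, and the job is handed in when it is done.

Besides the shell and the picture viewer there is one more tool, called after ">>>" by a JSON object that holds its "op" and its "data", one argument or row to a line. play_rows: Moves the arm, as the interface text tells. Its arguments: {"type":"object","properties":{"rows":{"type":"array"},"newtons":{"type":"number"}},"required":["rows"]}

```bash
mkdir -p pics; cat > h.py <<'E'
import numpy as np, cv2
from rig import status, imaging
def cap(n,f=None):
    c=imaging.capture(n)
    if f: cv2.imwrite('pics/'+f,c['img'][:,:,::-1]); np.savez('pics/'+f+'.npz',K=c['K'],T=c['world_to_cam'])
    return c
def proj(c,P):
    P=np.atleast_2d(P).astype(float); q=(c['T'][:3,:3]@P.T).T+c['T'][:3,3]; q=(c['K']@q.T).T
    return q[:,:2]/q[:,2:]
def ray(c,px,z):
    R=c['T'][:3,:3];t=c['T'][:3,3];o=-R.T@t
    px=np.atleast_2d(px).astype(float); d=(R.T@np.linalg.inv(c['K'])@np.c_[px,np.ones(len(px))].T).T
    return o+d*((np.asarray(z)-o[2])/d[:,2])[:,None]
def load(f):
    return dict(np.load('pics/'+f+'.npz'))
E
python3 - <<'E'
from h import *
for n in('scene','top'):
    cap(n,n+'1.png'); c=load(n+'1.png'); R=c['T'][:3,:3]; print(n,-R.T@c['T'][:3,3],R[2],c['K'][0,0])
s=status.get_obs(); print(s['t'],s['tool_pos'],s['eef_rot'],s['gripper_width'])
E
```

```text
scene [1086.20795093 -663.89348279 1073.48559616] [-0.36113938  0.49459209 -0.79054223] 450.80136718855033
top [ 382.62797098  -16.0889086  1198.88631446] [ 0.17080446  0.01332734 -0.98521481] 463.8267866479964
0.1 [ 226.84637884 -527.83612697  197.32176888] [[ 9.18793021e-01  3.94739420e-01 -4.18686857e-04]
 [ 3.94739588e-01 -9.18791826e-01  1.49599787e-03]
 [ 2.05843269e-04 -1.53978468e-03 -9.99998793e-01]] 94.11788653507222
```

View pics/scene1.png

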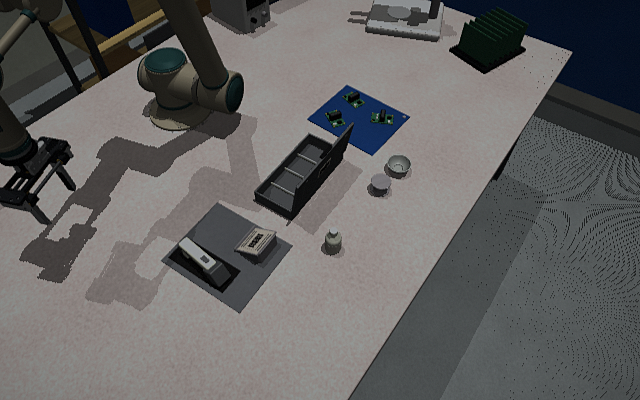

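View pics/top1.png

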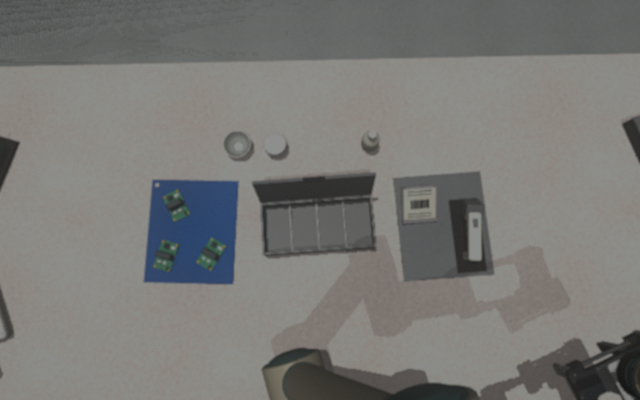

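```bash
python3 - <<'E'
import cv2
i=cv2.imread('pics/top1.png'); s=cv2.imread('pics/scene1.png')
f=lambda a,k:cv2.convertScaleAbs(cv2.resize(a,None,fx=k,fy=k,interpolation=cv2.INTER_CUBIC),alpha=1.5)
cv2.imwrite('pics/c1.png',f(i[180:280,145:240],6))
cv2.imwrite('pics/c2.png',f(i[165:285,248:500],3.17))
E
```

```text
(no output)
```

View pics/c1.png

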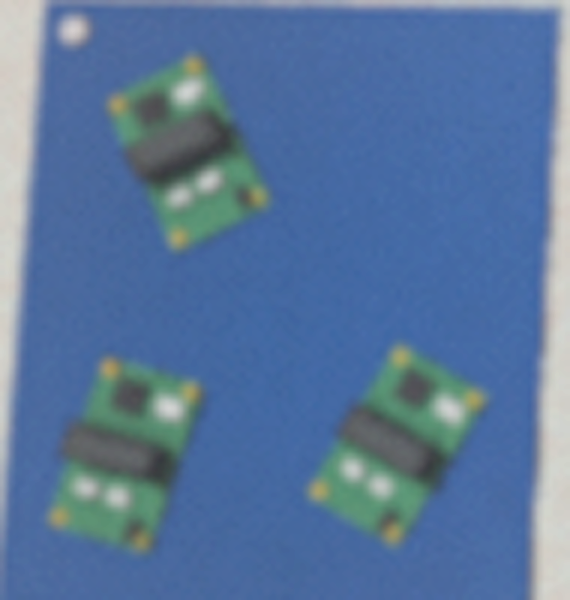

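View pics/c2.png

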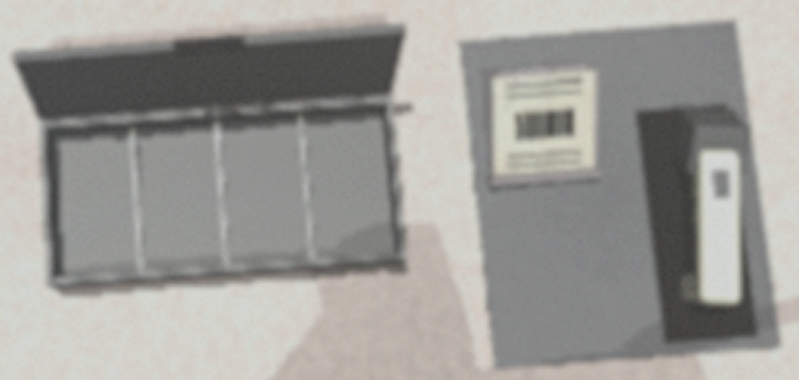

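```bash
python3 - <<'E'
from h import *
np.set_printoptions(precision=1,suppress=True)
c=load('top1.png')
def up(p,k,o): return (np.array(p)+.5)/k-.5+np.array(o)
for n,p in dict(A=[(110,105),(197,62),(268,200),(180,245)],B=[(108,362),(200,390),(143,550),(52,522)],C=[(400,350),(485,402),(396,540),(312,492)]).items():
    w=ray(c,up(p,6,(145,180)),4); e=(w[0]+w[1]-w[2]-w[3])/2
    print(n,w.mean(0),'len',np.linalg.norm(e),np.linalg.norm((w[0]+w[3]-w[1]-w[2])/2),'ang',np.degrees(np.arctan2(e[1],e[0])))
o=(248,165);k=3.17
def show(n,p,z): print(n,z); print(ray(c,up(p,k,o),z))
show('case rim outer',[(52,285),(405,268),(45,122),(400,108)],45)
show('div',[(134,135),(142,270),(220,130),(228,265),(304,125),(312,262)],15)
show('station',[(460,42),(737,22),(778,347),(495,367)],2)
show('pad',[(638,112),(757,335),(665,342)],2)
show('handle',[(702,150),(741,152),(741,305),(703,302)],60)
show('card',[(545,124)],33)
show('cardpanel',[(490,73),(597,68)],55);show('cardpanel',[(490,185),(601,179)],12)
s=cv2.imread('pics/scene1.png')
f=lambda a,k:cv2.convertScaleAbs(cv2.resize(a,None,fx=k,fy=k,interpolation=cv2.INTER_CUBIC),alpha=1.5)
cv2.imwrite('pics/c3.png',f(s[120:312,155:360],3))
E
```

```text
A [587.4 372.3   4. ] len 70.58034619256055 42.176400943523404 ang 28.308662497893163
B [455.8 394.1   4. ] len 71.37299411689737 41.93130218199799 ang -17.42450888652414
C [458.5 276.7   4. ] len 69.65114771124658 42.945279914271104 ang -31.58089733721226
case rim outer 45
[[ 452.5  134.4   45. ]
 [ 462.1 -141.8   45. ]
 [ 582.   141.    45. ]
 [ 589.1 -142.    45. ]]
div 15
[[575.3  72.2  15. ]
 [465.3  66.   15. ]
 [578.4   1.9  15. ]
 [468.4  -3.2  15. ]
 [581.5 -66.7  15. ]
 [469.9 -70.7  15. ]]
station 2
[[ 651.8 -198.3    2. ]
 [ 665.2 -428.6    2. ]
 [ 398.1 -442.1    2. ]
 [ 385.1 -215.7    2. ]]
pad 2
[[ 590.5 -342.2    2. ]
 [ 407.8 -426.1    2. ]
 [ 403.1 -352.4    2. ]]
handle 60
[[ 549.6 -374.2   60. ]
 [ 547.6 -404.3   60. ]
 [ 429.4 -395.8   60. ]
 [ 432.1 -367.    60. ]]
card 33
[[ 576.5 -258.9   33. ]]
cardpanel 55
[[ 614.4 -213.    55. ]
 [ 617.1 -297.5   55. ]]
cardpanel 12
[[ 530.5 -216.4   12. ]
 [ 534.1 -306.3   12. ]]
```

View pics/c3.png

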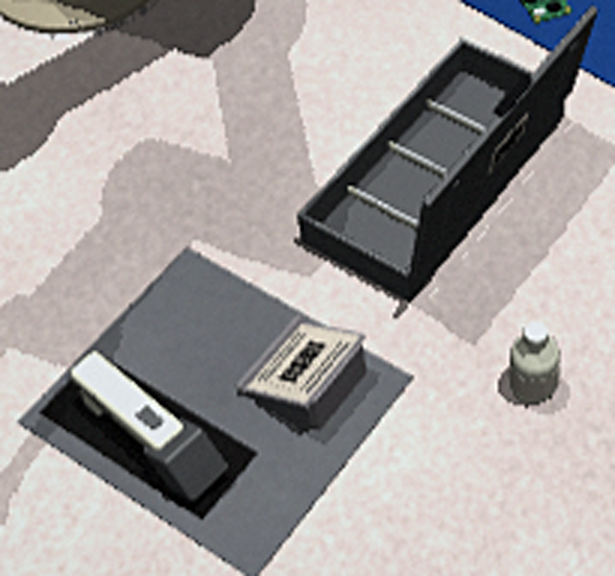

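```bash
python3 - <<'E'
from h import *
np.set_printoptions(precision=1,suppress=True)
c=load('top1.png');d=load('scene1.png')
yaw=np.radians(2.2);R=np.array([[np.cos(yaw),-np.sin(yaw),0],[np.sin(yaw),np.cos(yaw),0],[0,0,1]]);C=np.array([522,-0.5,0])
def tc(p): return ((np.array(p)-[248,165]+.5)*3.17-.5)
def ts(p): return ((np.array(p)-[155,120]+.5)*3-.5)
P=lambda *a:(R@np.array(a,float))+C
print('rim near L,R',tc(proj(c,[P(-65,141.5,45),P(-65,-141.5,45)])).ravel(),ts(proj(d,[P(-65,141.5,45),P(-65,-141.5,45)])).ravel())
print('base near R, far R',ts(proj(d,[P(-65,-141.5,0),P(65,-141.5,0),P(65,-141.5,45)])).ravel())
for th in (1.65,1.75,1.85):
    q=[P(65-130*np.cos(th)+8*0,s*141.5,45+130*np.sin(th)) for s in(1,-1)]
    print(th,tc(proj(c,q)).ravel(),ts(proj(d,q)).ravel())
E
```

```text
rim near L,R [ 46.9 286.2 408.4 267.4] [458.1  39.7 288.2 214.2]
base near R, far R [293.6 242.  399.8 304.  397.3 277. ]
1.65 [ 16.8  77.9 414.   56.9] [576.1   2.4 398.7 195.1]
1.75 [ 16.6  60.7 412.4  39.7] [587.5   9.  411.1 203.1]
1.85 [ 16.8  44.3 410.7  23.5] [598.7  16.6 423.4 211.9]
```

```bash
python3 - <<'E'
from h import *
s=cv2.imread('pics/scene1.png');t=cv2.imread('pics/top1.png')
f=lambda a,k:cv2.convertScaleAbs(cv2.resize(a,None,fx=k,fy=k,interpolation=cv2.INTER_CUBIC),alpha=1.9)
a=f(s[120:225,250:360],4.5);b=f(t[170:260,250:382],6)[:, :]
cv2.imwrite('pics/c4.png',a);cv2.imwrite('pics/c5.png',b)
E
```

```text
(no output)
```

View pics/c4.png

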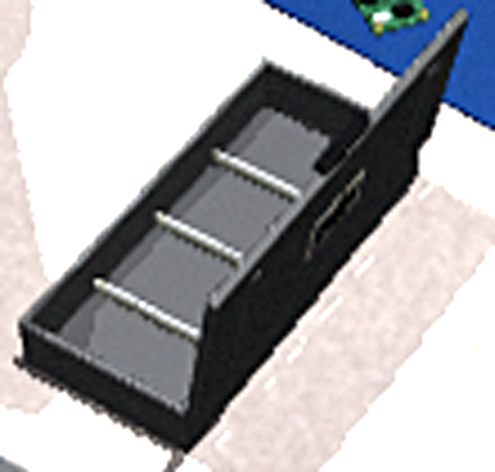

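View pics/c5.png

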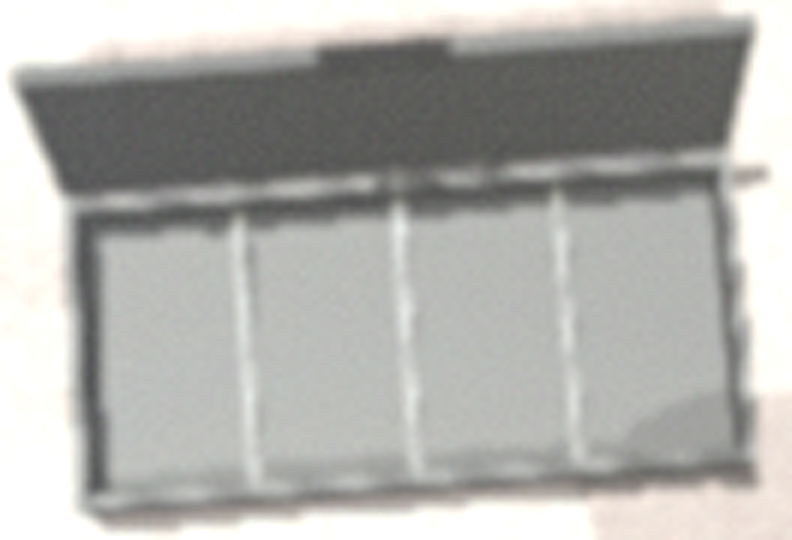

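```bash
cat > fit.py <<'E'
from h import *
from scipy.optimize import least_squares
np.set_printoptions(precision=1,suppress=True)
c=load('top1.png');d=load('scene1.png')
S=[((-65,-141.5,45),(22,322)),((-65,141.5,45),(265,62)),((-65,-141.5,0),(22,366)),((-60,69,15),(217,155)),((-60,0,15),(160,216)),((-60,-69,15),(98,283))]
T=[((-65,141.5,45),(82,497)),((-65,-141.5,45),(750,465)),((65,141.5,45),(72,203)),((65,-141.5,45),(733,158)),((-60,69,15),(256,478)),((-60,0,15),(416,470)),((-60,-69,15),(580,460)),((60,69,15),(238,215)),((60,0,15),(398,200)),((60,-69,15),(557,190))]
def P(v,a):
    x,y,w=v; cs,sn=np.cos(w),np.sin(w); a=np.array(a,float)
    return np.c_[cs*a[:,0]-sn*a[:,1]+x, sn*a[:,0]+cs*a[:,1]+y, a[:,2]]
def res(v):
    r=[]
    for cam,D,k,o in((d,S,4.5,(250,120)),(c,T,6,(250,170))):
        r.append((proj(cam,P(v[:3],[p for p,_ in D]))-((np.array([q for _,q in D])+.5)/k-.5+np.array(o))).ravel())
    th=v[3]
    L=P(v[:3],[(65-130*np.cos(th),s*141.5,45+130*np.sin(th)) for s in(1,-1)])
    r.append((proj(c,L)-((np.array([(20,85),(750,40)])+.5)/6-.5+np.array((250,170))))[:,1])
    return np.concatenate(r)
v=least_squares(res,[522,0,.04,1.75],loss='soft_l1').x
print(np.round(v,4)); print(res(v).reshape(-1,2))
E
python3 fit.py
```

```text
[527.4   1.8   0.    1.7]
[[-1.7  0.5]
 [ 0.4 -0.2]
 [ 0.1 -0. ]
 [-0.6  0.1]
 [-0.9  0.4]
 [-0.9  0. ]
 [-1.5  0.7]
 [ 1.  -0.6]
 [-1.7 -1.8]
 [-0.1 -0.8]
 [-0.6  1. ]
 [-0.2  0.7]
 [-0.5  0.8]
 [ 0.2 -1.6]
 [ 0.1 -0.6]
 [ 0.2 -0.5]
 [-0.1  0.1]]
```

>>> {"op": "play_rows", "data": {
  "rows": [
    [[-0.1, 2, -2.5, -0.1, 0, 0, 0], [-0.1, 3.9, -4.75, -0.1, 0, 0, 0], [-0.1, 3.9, -4.75, -0.1, 0, 0, 0], [-0.1, 3.9, -4.75, -0.1, 0, 0, 0], [-0.1, 3.9, -4.75, -0.1, 0, 0, 0], [-0.1, 3.9, -4.75, -0.1, 0, 0, 0], [-0.1, 3.9, -4.75, -0.1, 0, 0, 0], [-0.1, 3.9, -4.75, -0.1, 0, 0, 0], [-0.1, 3.9, -4.75, -0.1, 0, 0, 0], [-0.1, 3.9, -4.75, -0.1, 0, 0, 0], [-0.1, 3.9, -4.75, -0.1, 0, 0, 0], [-0.1, 3.9, -4.75, -0.1, 0, 0, 0], [-0.1, 3.9, -4.75, -0.1, 0, 0, 0], [-0.1, 4.3, -5.2, -0.1, 0, 0, 0], [-0.1, 0, 0, 0, 0, 0, -0.154], [-0.1, 0, 0, 0, 0, 0, -0.154], [-0.1, 0, 0, 0, 0, 0, -0.154], [-0.1, 0, 0, 0, 0, 0, -0.154], [-0.1, 0, 0, 0, 0, 0, 0], [-0.1, 0, 0, 0, 0, 0, 0]]
  ]
}}

```text
t: 2.6
tool_pos: [457.9, 270.9, 211.7]
eef_rot: [[0.524, 0.852, -0.0], [0.852, -0.524, -0.0], [-0.0, -0.0, -1.0]]
ft_force: [-0.2, 0.1, -0.7]
gripper_width: 42.3
```

```bash
cat >> h.py <<'E'
def go(p,yaw=None,tilt=0):
    s=status.get_obs(); R=np.array(s['eef_rot']); t=np.array(s['tool_pos'])
    print('t',round(s['t'],2),'pos',t.round(1),'yaw',np.degrees(np.arctan2(R[1,0],R[0,0])).round(1),'w',round(s['gripper_width'],1),'F',np.round(s['ft_force'],1),'q',np.round(s['q'],2))
    print('shift cm',(R.T@(np.array(p)-t)/10).round(2))
    if yaw is not None:
        a=np.radians(yaw); x=np.array([np.cos(a),np.sin(a),0]); z=np.array([0,0,-1.]); y=np.cross(z,x)
        G=np.c_[x,y,z]; print('turn',cv2.Rodrigues(R.T@G)[0].ravel().round(3),'shift if turned first',(G.T@(np.array(p)-t)/10).round(2))
E
sed -i "s/print(np.round(v,4))/print(list(np.round(v,4)))/;s/; print(res.*//" fit.py; python3 fit.py
python3 - <<'E'
from h import *
go((458.5,276.7,120),58.4)
c=cap('top','top2.png'); c=cap('scene','scene2.png'); print(proj(load('top2.png'),status.get_obs()['tool_pos']),proj(load('scene2.png'),status.get_obs()['tool_pos']))
a=cv2.imread('pics/top2.png')[120:300,130:400];b=cv2.imread('pics/scene2.png')[40:220,240:440]
cv2.imwrite('pics/c6.png',cv2.convertScaleAbs(cv2.resize(np.hstack([a,b]),None,fx=1.7,fy=1.7),alpha=1.6))
E
```

```text
[np.float64(527.3551), np.float64(1.7606), np.float64(0.0443), np.float64(1.7164)]
t 2.6 pos [457.9 270.9 211.7] yaw 58.4 w 42.3 F [-0.2  0.1 -0.7] q [ 0.4   0.2   1.57 -0.    1.37  0.95]
shift cm [ 0.53 -0.26  9.17]
turn [-0.  0.  0.] shift if turned first [ 0.53 -0.26  9.17]
[[190.0431808  248.18122754]] [[334.43843582  69.76863212]]
```

View pics/c6.png

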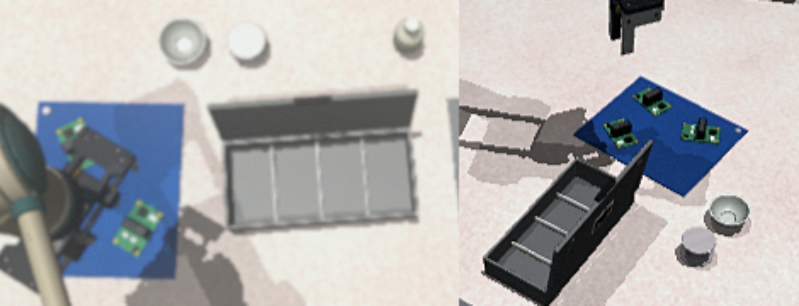

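>>> {"op": "play_rows", "data": {
  "rows": [
    [[-0.1, 0.25, -0.13, 3, 0, 0, 0], [-0.1, 0.28, -0.13, 5, 0, 0, 0], [-0.1, 0, 0, 5, 0, 0, 0], [-0.1, 0, 0, 3.5, 0, 0, 0], [-0.1, 0, 0, 2, 0, 0, 0], [-0.1, 0, 0, 0, 0, 0, 0], [-1, 0, 0, 0, 0, 0, 0], [-1, 0, 0, 0, 0, 0, 0], [-1, 0, 0, 0, 0, 0, 0], [-1, 0, 0, 0, 0, 0, 0], [-1, 0, 0, 0, 0, 0, 0]]
  ],
  "newtons": 15
}}

```text
t: 4.08
tool_pos: [458.7, 276.8, 27.2]
eef_rot: [[0.522, 0.853, 0.0], [0.853, -0.522, 0.0], [0.0, 0.0, -1.0]]
ft_force: [-0.0, -0.9, -0.3]
gripper_width: 0.9
```

>>> {"op": "play_rows", "data": {
  "rows": [
    [[-0.1, 0, 0, 0, 0, 0, 0], [-0.1, 0, 0, 0, 0, 0, 0], [-0.1, 0, 0, 0, 0, 0, 0], [-0.1, 0, 0, -5, 0, 0, 0], [-0.1, 0, 0, 0, 0, 0, 0]]
  ]
}}

```text
t: 4.7
tool_pos: [461.4, 278.1, 80.1]
eef_rot: [[0.522, 0.853, 0.007], [0.853, -0.522, 0.003], [0.006, 0.004, -1.0]]
ft_force: [1.0, -0.3, 0.1]
gripper_width: 42.4
```

```bash

python3 - <<'E'
from h import *
go((458.5,276.7,27),58.4)
cap('top','top3.png'); cap('scene','scene3.png'); p=status.get_obs()['tool_pos']; print(proj(load('top3.png'),p),proj(load('scene3.png'),p))
a=cv2.imread('pics/top3.png')[175:290,140:245];b=cv2.imread('pics/scene3.png')[60:175,300:420]
cv2.imwrite('pics/c7.png',cv2.convertScaleAbs(cv2.resize(np.hstack([a,b]),None,fx=3.5,fy=3.5,interpolation=cv2.INTER_CUBIC),alpha=1.6))
for n,x,y in(('A',587.4,372.3),('B',455.8,394.1),('C',458.5,276.7)): print(n,proj(load('scene3.png'),(x,y,26)),proj(load('scene3.png'),(x,y,4)))
E
```

```text
t 4.7 pos [461.4 278.1  80.1] yaw 58.6 w 42.4 F [ 1.  -0.3  0.1] q [ 0.41  0.31  1.77 -0.    1.05  0.96]
shift cm [-0.31 -0.2   5.31]
turn [ 0.004 -0.006  0.003] shift if turned first [-0.27 -0.17  5.31]
[[203.59837885 251.99335058]] [[334.44318131 102.63655679]]
A [[381.51720836 114.19531177]] [[380.79737995 118.98759416]]
B [[352.65125109  95.33952768]] [[352.2721905  100.16219682]]
C [[333.95124938 114.22178545]] [[333.76918013 119.01605056]]
```

View pics/c7.png

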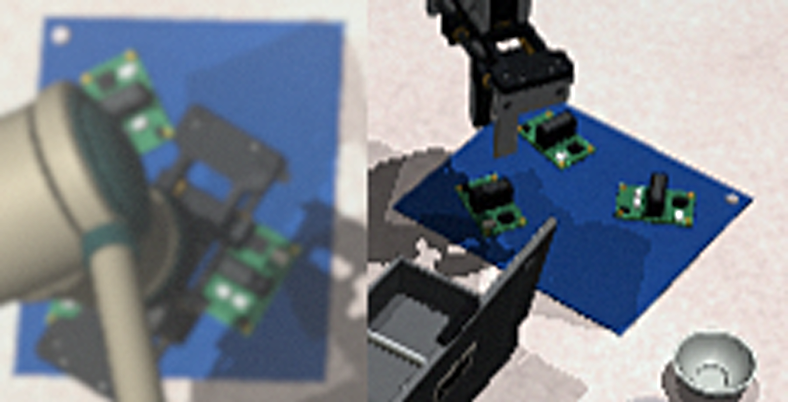

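```bash
cat > boards.py <<'E'
from h import *
def boards(f,z=4,box=None):
    c=load(f); im=cv2.imread('pics/'+f).astype(int); b,g,r=im[...,0],im[...,1],im[...,2]
    m=((g>r+8)&(g>b+3)).astype(np.uint8)
    m=cv2.morphologyEx(m,cv2.MORPH_CLOSE,np.ones((7,7)))
    n,l,st,ce=cv2.connectedComponentsWithStats(m)
    for i in range(1,n):
        if st[i,4]<60: continue
        ys,xs=np.nonzero(l==i); w=ray(c,np.c_[xs,ys],z)[:,:2]
        if not(400<w[:,0].mean()<660 and -150<w[:,1].mean()<460): continue
        (cx,cy),(a,b2),t=cv2.minAreaRect(w.astype(np.float32))
        ang=t if a>b2 else t+90
        print(f,'ctr %.1f %.1f size %.0f x %.0f long axis yaw %.1f  px'%(cx,cy,max(a,b2),min(a,b2),(ang+90)%180-90),ce[i].round(1))
E
python3 - <<'E'
from boards import *
for f in('top1.png','scene1.png','top2.png','scene2.png','top3.png','scene3.png'): boards(f)
E
```

```text
top1.png ctr 587.5 372.6 size 73 x 46 long axis yaw 26.5  px [176.2 205.4]
top1.png ctr 458.7 277.2 size 73 x 45 long axis yaw -31.1  px [210.9 253.7]
top1.png ctr 456.5 394.0 size 72 x 44 long axis yaw -17.4  px [165.5 255.4]
scene1.png ctr 456.2 399.0 size 77 x 46 long axis yaw -16.0  px [353. 100.]
scene1.png ctr 458.6 281.0 size 76 x 46 long axis yaw -29.3  px [334.2 119. ]
scene1.png ctr 587.7 377.7 size 74 x 49 long axis yaw 25.8  px [381.7 118.3]
top2.png ctr 610.6 384.9 size 44 x 25 long axis yaw -52.5  px [170.9 197.1]
top2.png ctr 561.6 370.3 size 41 x 19 long axis yaw 72.6  px [177.4 214.2]
top2.png ctr 458.7 277.2 size 73 x 44 long axis yaw -30.9  px [210.7 253.9]
scene2.png ctr 456.2 399.0 size 77 x 46 long axis yaw -16.0  px [353. 100.]
scene2.png ctr 458.6 281.0 size 76 x 46 long axis yaw -29.3  px [334.2 119. ]
scene2.png ctr 587.7 377.7 size 74 x 49 long axis yaw 25.8  px [381.7 118.3]
top3.png ctr 587.5 372.9 size 74 x 46 long axis yaw 29.3  px [176.8 203.5]
top3.png ctr 460.2 278.8 size 73 x 47 long axis yaw -30.3  px [210.3 254.4]
scene3.png ctr 456.4 399.0 size 76 x 46 long axis yaw -16.0  px [353.4 100.1]
scene3.png ctr 458.6 281.5 size 77 x 45 long axis yaw -30.2  px [334.5 119.1]
scene3.png ctr 587.7 377.7 size 74 x 49 long axis yaw 25.8  px [381.7 118.3]
```

```bash

python3 - <<'E'
from h import *
d=load('scene3.png')
for z in(61,80,100):
  for s in(-27,27): print(z,s,proj(d,(461.4+.853*s,278.1-.522*s,z)))
b=cv2.imread('pics/scene3.png')[70:140,300:380]
cv2.imwrite('pics/c8.png',cv2.convertScaleAbs(cv2.resize(b,None,fx=7,fy=7,interpolation=cv2.INTER_CUBIC),alpha=2.2))
E
```

```text
61 -27 [[331.99958934 101.40570524]]
61 27 [[338.48618886 111.67437454]]
80 -27 [[332.14194355  97.01092811]]
80 27 [[338.69817903 107.29318632]]
100 -27 [[332.29491925  92.28824305]]
100 27 [[338.92608499 102.58306743]]
```

View pics/c8.png

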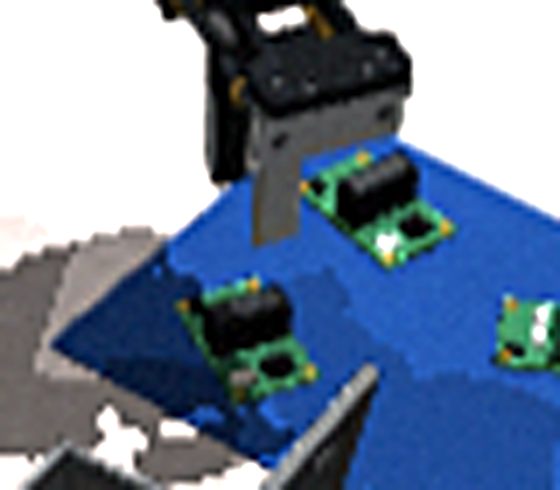

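>>> {"op": "play_rows", "data": {
  "rows": [
    [[-0.1, 0.2, -0.1, 3, 0, 0, 0], [-0.1, 0, 0, 2, 0, 0, 0], [-0.1, 0, 0, 1, 0, 0, 0], [-0.1, 0, 0, 0.6, 0, 0, 0], [-0.1, 0, 0, 0.3, 0, 0, 0], [-0.1, 0, 0, 0.3, 0, 0, 0], [-0.1, 0, 0, 0, 0, 0, 0]]
  ]
}}

```text
t: 5.68
tool_pos: [458.9, 279.1, 5.2]
eef_rot: [[0.522, 0.853, 0.0], [0.853, -0.522, 0.0], [0.0, 0.0, -1.0]]
ft_force: [0.2, 0.9, 0.1]
gripper_width: 42.2
```

```bash

python3 - <<'E'
from h import *
go((459,279,0),59.7)
cap('scene','scene4.png');cap('top','top4.png')
a=cv2.imread('pics/top4.png')[200:280,170:240];b=cv2.imread('pics/scene4.png')[80:160,295:375]
cv2.imwrite('pics/c9.png',cv2.convertScaleAbs(cv2.resize(np.hstack([a,b]),None,fx=5.3,fy=5.3,interpolation=cv2.INTER_CUBIC),alpha=2.2))
E
```

```text
t 5.67 pos [458.9 279.1   5.2] yaw 58.5 w 42.2 F [0.2 0.9 0.1] q [ 0.42  0.4   1.86 -0.    0.88  0.97]
shift cm [-0.01  0.01  0.52]
turn [ 0.   -0.   -0.02] shift if turned first [-0.01  0.01  0.52]
```

View pics/c9.png

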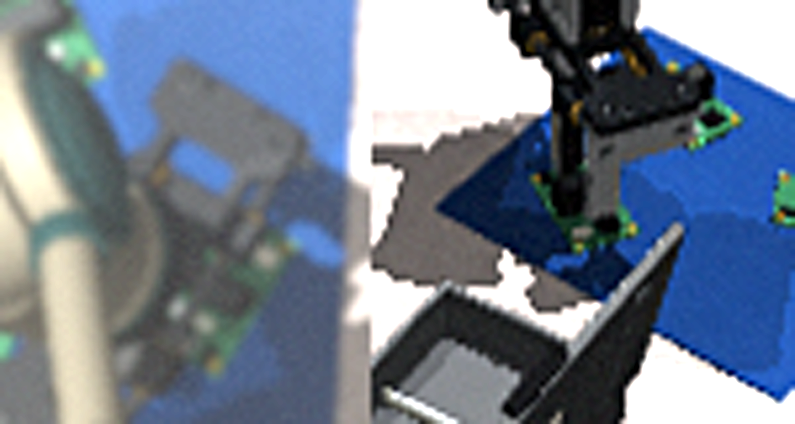

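The hand really sits lower-reading than it is: at a reported z of 5 mm it still touches nothing and straddles the block. Closing here.

>>> {"op": "play_rows", "data": {
  "rows": [
    [[-1, 0, 0, 0, 0, 0, 0], [-1, 0, 0, 0, 0, 0, 0], [-1, 0, 0, 0, 0, 0, 0], [-1, 0, 0, 0, 0, 0, 0]]
  ]
}}

```text
t: 6.28
tool_pos: [458.9, 279.0, 5.0]
eef_rot: [[0.522, 0.853, 0.0], [0.853, -0.522, -0.0], [0.0, 0.0, -1.0]]
ft_force: [-0.0, 0.2, 0.3]
gripper_width: 15.8
```

>>> {"op": "play_rows", "data": {
  "rows": [
    [[-0.4, 0, 0, 0, 0, 0, 0], [-0.4, 0, 0, 0.3, 0, 0, 0], [-0.4, 0, 0, 0.3, 0, 0, 0], [-0.4, 0, 0, 0, 0, 0, 0]]
  ]
}}

```text
t: 6.78
tool_pos: [458.5, 278.9, -1.5]
eef_rot: [[0.522, 0.853, -0.001], [0.853, -0.522, -0.0], [-0.001, -0.0, -1.0]]
ft_force: [0.3, -1.2, 0.4]
gripper_width: 28.4
```

>>> {"op": "play_rows", "data": {
  "rows": [
    [[-0.4, 0, 0, 0.2, 0, 0, 0], [-0.4, 0, 0, 0.15, 0, 0, 0], [-0.4, 0, 0, 0, 0, 0, 0]]
  ]
}}

```text
t: 7.15
tool_pos: [458.9, 279.1, -2.2]
eef_rot: [[0.522, 0.853, 0.001], [0.853, -0.522, 0.0], [0.001, 0.001, -1.0]]
ft_force: [-3.9, -1.2, 16.9]
gripper_width: 28.3
```

>>> {"op": "play_rows", "data": {
  "rows": [
    [[-0.3, 0, 0, -1, 0, 0, 0], [0.2, 0, 0, -3.5, 0, 0, 0], [0.3, 0, 0, 0, 0, 0, -0.1765], [0.3, 0, 0, 0, 0, 0, -0.1765], [0.3, 0, 0, 0, 0, 0, -0.1765], [0.3, 0, 0, 0, 0, 0, -0.1765], [0.3, 0, 0, 0, 0, 0, -0.1765], [0.3, 0, 0, 0, 0, 0, -0.1765], [0.3, 0, 0, 0, 0, 0, -0.1765], [0.3, 0, 0, 0, 0, 0, -0.1765], [0.3, 0, 0, 0, 0, 0, -0.1765], [0.3, 0, 0, 0, 0, 0, 0], [0.3, 0, 0, 0, 0, 0, 0]]
  ]
}}

```text
t: 8.78
tool_pos: [458.9, 279.1, 40.5]
eef_rot: [[-0.861, 0.509, 0.0], [0.509, 0.861, -0.0], [-0.0, 0.0, -1.0]]
ft_force: [-0.1, 1.0, -0.3]
gripper_width: 61.4
```

```bash

python3 - <<'E'
from h import *
from boards import boards
go((459,279.5,8),149.5)
cap('scene','scene5.png');cap('top','top5.png'); boards('scene5.png');boards('top5.png')
E
```

```text
t 8.78 pos [458.9 279.1  40.5] yaw 149.4 w 61.4 F [-0.1  1.  -0.3] q [ 0.42  0.36  1.82 -0.    0.97 -0.62]
shift cm [0.01 0.05 3.25]
turn [ 0.     0.    -0.002] shift if turned first [0.01 0.05 3.25]
scene5.png ctr 456.2 399.0 size 77 x 46 long axis yaw -16.0  px [353.8 100.3]
scene5.png ctr 456.9 282.8 size 77 x 45 long axis yaw -31.3  px [334.3 119.2]
scene5.png ctr 587.7 377.7 size 74 x 49 long axis yaw 25.8  px [381.7 118.3]
top5.png ctr 587.8 372.6 size 74 x 44 long axis yaw 27.8  px [177.2 202.4]
top5.png ctr 483.2 262.1 size 45 x 16 long axis yaw 65.0  px [216.5 244.1]
top5.png ctr 432.0 402.0 size 45 x 21 long axis yaw 75.6  px [162.9 265.4]
```

>>> {"op": "play_rows", "data": {
  "rows": [
    [[0.3, 0, 0, 2, 0, 0, 0], [0.3, 0, 0, 1, 0, 0, 0], [0.3, 0, 0, 0.25, 0, 0, 0], [-1, 0, 0, 0, 0, 0, 0], [-1, 0, 0, 0, 0, 0, 0], [-1, 0, 0, 0, 0, 0, 0], [-1, 0, 0, 0, 0, 0, 0], [-1, 0, 0, -1, 0, 0, 0], [-1, 0, 0, -4, 0, 0, 0], [-1, 0, 0, -4, 0, 0, 0], [-1, 0, 0, 0, 0, 0, -0.1435], [-1, 0, 0, 0, 0, 0, -0.1435], [-1, 0, 0, 0, 0, 0, -0.1435], [-1, 0, 0, 0, 0, 0, -0.1435], [-1, -0.9, -4.1, 0, 0, 0, 0], [-1, -0.9, -4.1, 0, 0, 0, 0], [-1, -0.9, -4.1, 0, 0, 0, 0], [-1, -0.9, -4.1, 0, 0, 0, 0], [-1, -0.9, -4.1, 0, 0, 0, 0], [-1, -0.9, -4.1, 0, 0, 0, 0]]
  ],
  "newtons": 15
}}

```text
t: 11.38
tool_pos: [523.5, 34.3, 98.6]
eef_rot: [[-0.999, -0.043, 0.001], [-0.043, 0.999, -0.0], [-0.001, -0.0, -1.0]]
ft_force: [-0.0, 0.1, -0.6]
gripper_width: 39.7
```

```bash

python3 - <<'E'
from h import *
from boards import boards
go((523.1,35.5,12),182.3)
cap('scene','scene6.png');boards('scene6.png')
E
```

```text
t 11.38 pos [523.5  34.3  98.6] yaw -177.6 w 39.7 F [-0.   0.1 -0.6] q [-0.07  0.28  1.77  0.    1.1  -1.68]
shift cm [0.04 0.13 8.66]
turn [-0.     0.001  0.003] shift if turned first [0.03 0.12 8.66]
scene6.png ctr 456.2 399.0 size 77 x 46 long axis yaw -16.0  px [353.   99.9]
scene6.png ctr 587.7 377.7 size 74 x 49 long axis yaw 25.8  px [381.7 118.3]
scene6.png ctr 470.3 105.9 size 81 x 55 long axis yaw -0.2  px [309.2 153.3]
```

```bash

python3 - <<'E'
from h import *
from boards import boards
cap('top','top6.png')
for f in('scene6.png','top6.png'): boards(f,95)
for f,lim in(('top1.png',None),('scene1.png',None)):
    c=load(f); g=cv2.cvtColor(cv2.imread('pics/'+f),cv2.COLOR_BGR2GRAY).astype(float)
    # for each divider sample profile across y at several x; z=15
    for yc in(69,0,-69):
        pts=[]
        for x in(485,505,525,545,560):
            ys=np.arange(yc-14,yc+15,.5)+ .04*(x-524)
            p=proj(c,np.c_[np.full(len(ys),x),ys,np.full(len(ys),15)]).astype(np.float32)
            v=cv2.remap(g.astype(np.float32),p[:,0],p[:,1],cv2.INTER_LINEAR).ravel()
            w=np.clip(v-np.median(v)-8,0,None); pts.append((w*ys).sum()/max(w.sum(),1e-6))
        print(f,yc,np.round(pts,1))
    # profiles along x at mid-bays for rims z=45
    for y in(100,35,-35,-100):
        xs=np.arange(440,610,3.); p=proj(c,np.c_[xs,np.full(len(xs),y),np.full(len(xs),45)]).astype(np.float32)
        v=cv2.remap(g.astype(np.float32),p[:,0],p[:,1],cv2.INTER_LINEAR).ravel(); print(y,v.astype(int).tolist())
E
```

```text
scene6.png ctr 509.8 308.6 size 70 x 42 long axis yaw -16.0  px [353.   99.9]
scene6.png ctr 630.1 289.0 size 68 x 44 long axis yaw 25.8  px [381.7 118.3]
scene6.png ctr 522.7 40.4 size 74 x 50 long axis yaw -0.2  px [309.2 153.3]
top6.png ctr 571.9 343.0 size 67 x 43 long axis yaw 26.5  px [176.2 205.4]
top6.png ctr 498.2 29.2 size 36 x 17 long axis yaw 89.2  px [305.3 233.8]
top6.png ctr 450.9 362.7 size 67 x 40 long axis yaw -16.2  px [165.5 255.4]
top1.png 69 [69.8 69.7 71.9 72.9 74.8]
top1.png 0 [0.6 0.4 2.8 3.2 4.9]
top1.png -69 [-68.1 -68.8 -66.7   0.  -64.8]
100 [136, 118, 95, 83, 72, 79, 91, 91, 90, 93, 98, 100, 100, 100, 100, 101, 99, 100, 99, 100, 100, 100, 99, 100, 100, 100, 100, 100, 100, 99, 99, 99, 99, 99, 99, 100, 99, 99, 99, 99, 99, 100, 95, 80, 59, 48, 54, 70, 79, 69, 52, 48, 48, 48, 48, 48, 49]
35 [137, 136, 135, 124, 99, 75, 70, 84, 89, 89, 92, 96, 99, 100, 100, 99, 99, 99, 99, 99, 100, 99, 99, 99, 99, 99, 99, 99, 99, 99, 99, 98, 98, 98, 98, 98, 98, 99, 99, 99, 99, 99, 97, 89, 72, 56, 49, 53, 73, 82, 71, 53, 48, 47, 47, 47, 47]
-35 [139, 139, 139, 139, 131, 106, 8
[... 834 characters left out ...]
 151, 152, 127, 80, 31, 13, 18, 20, 19, 18, 19, 39, 52, 54, 53, 58, 66, 67, 66, 66, 66, 66, 67, 67, 66, 66, 67, 66, 67, 66, 66, 66, 63, 66, 75, 62, 25, 10, 13, 12, 12, 25, 15, 11, 23, 19, 14, 14, 14, 14, 11, 9, 64]
-35 [144, 148, 149, 150, 151, 152, 157, 145, 102, 51, 13, 17, 19, 19, 20, 18, 27, 47, 53, 54, 65, 68, 67, 66, 66, 66, 66, 67, 66, 65, 67, 66, 66, 67, 66, 67, 68, 64, 57, 70, 79, 36, 11, 11, 14, 14, 14, 13, 14, 13, 13, 14, 13, 12, 14, 14, 10]
-100 [118, 120, 120, 120, 120, 121, 133, 140, 138, 102, 52, 19, 17, 20, 20, 20, 18, 20, 42, 56, 53, 56, 66, 68, 67, 67, 68, 68, 68, 67, 66, 67, 67, 67, 67, 67, 67, 67, 66, 67, 68, 67, 67, 67, 67, 69, 73, 38, 16, 14, 14, 13, 14, 13, 12, 14, 15]
```

>>> {"op": "play_rows", "data": {
  "rows": [
    [[-1, 0.05, 0.25, 1, 0, 0, -0.014], [-1, 0, 0, 3, 0, 0, 0], [-1, 0, 0, 2.5, 0, 0, 0], [-1, 0, 0, 1.2, 0, 0, 0], [-1, 0, 0, 0.6, 0, 0, 0], [-1, 0, 0, 0.2, 0, 0, 0], [-1, 0, 0, 0.1, 0, 0, 0], [-1, 0, 0, 0, 0, 0, 0]]
  ]
}}

```text
t: 12.48
tool_pos: [523.1, 38.0, 12.5]
eef_rot: [[-0.998, -0.057, 0.001], [-0.057, 0.998, -0.0], [-0.001, -0.0, -1.0]]
ft_force: [-0.3, 0.2, -1.7]
gripper_width: 39.6
```

>>> {"op": "play_rows", "data": {
  "rows": [
    [[-1, 0, -0.1, 0.1, 0, 0, 0], [-0.04, 0, 0, 0, 0, 0, 0], [-0.04, 0, 0, 0, 0, 0, 0], [-0.04, 0, 0, -1, 0, 0, 0], [0.3, 0, 0, -4, 0, 0, 0], [0.3, 0, 0, -4, 0, 0, 0], [0.3, 0, 0, 0, 0, 0, 0.0]]
  ]
}}

```text
t: 13.35
tool_pos: [525.5, 36.9, 104.7]
eef_rot: [[-0.998, -0.057, 0.008], [-0.057, 0.998, -0.001], [-0.008, -0.001, -1.0]]
ft_force: [0.9, 0.5, -0.6]
gripper_width: 61.3
```

```bash

python3 - <<'E'
from h import *
from boards import boards
go((456.5,395,60),163.2)
for f in('scene7.png','top7.png'): cap(f[:-5],f);boards(f,8)
E
```

```text
t 13.35 pos [525.5  36.9 104.7] yaw -176.7 w 61.3 F [ 0.9  0.5 -0.6] q [-0.06  0.27  1.76 -0.    1.1  -1.69]
shift cm [ 4.89 36.15  4.39]
turn [0.    0.008 0.35 ] shift if turned first [16.96 32.28  4.47]
scene7.png ctr 458.6 395.1 size 76 x 46 long axis yaw -16.0  px [353.1 100. ]
scene7.png ctr 589.5 373.8 size 74 x 48 long axis yaw 25.8  px [381.7 118.3]
scene7.png ctr 508.7 38.3 size 48 x 47 long axis yaw 3.2  px [302.7 168.1]
top7.png ctr 586.9 371.3 size 73 x 46 long axis yaw 26.5  px [176.2 205.4]
top7.png ctr 498.4 38.0 size 34 x 26 long axis yaw 89.2  px [303.5 236.5]
top7.png ctr 456.2 392.5 size 72 x 44 long axis yaw -16.9  px [165.5 255.6]
```

>>> {"op": "play_rows", "data": {
  "rows": [
    [[0.3, 0, 0, 0, 0, 0, 0.175], [0.3, 0, 0, 0, 0, 0, 0.175], [0.3, 2.42, 4.61, 0, 0, 0, 0], [0.3, 2.42, 4.61, 0, 0, 0, 0], [0.3, 2.42, 4.61, 0, 0, 0, 0], [0.3, 2.42, 4.61, 0, 0, 0, 0], [0.3, 2.42, 4.61, 0, 0, 0, 0], [0.3, 2.42, 4.61, 0, 0, 0, 0], [0.3, 2.42, 4.61, 0, 0, 0, 0], [0.3, 0, 0, 2.5, 0, 0, 0], [0.3, 0, 0, 1.9, 0, 0, 0], [0.3, 0, 0, 0, 0, 0, 0]]
  ]
}}

```text
t: 14.95
tool_pos: [451.5, 393.6, 53.9]
eef_rot: [[-0.957, 0.289, -0.006], [0.289, 0.957, -0.004], [0.004, -0.005, -1.0]]
ft_force: [0.2, 0.4, -0.2]
gripper_width: 61.5
```

```bash

python3 - <<'E'
from h import *
go((456.3,394.7,8),163.2)
E
```

```text
t 14.95 pos [451.5 393.6  53.9] yaw 163.2 w 61.5 F [ 0.2  0.4 -0.2] q [ 0.6   0.43  1.66 -0.    1.07 -0.68]
shift cm [-0.44  0.27  4.59]
turn [-0.005 -0.004  0.   ] shift if turned first [-0.42  0.24  4.59]
```

>>> {"op": "play_rows", "data": {
  "rows": [
    [[0.3, -0.25, 0.15, 0, 0, 0, 0], [0.3, 0, 0, 2.5, 0, 0, 0], [0.3, 0, 0, 1.4, 0, 0, 0], [0.3, 0, 0, 0.4, 0, 0, 0], [0.3, 0, 0, 0, 0, 0, 0]]
  ]
}}

```text
t: 15.58
tool_pos: [456.9, 395.7, 14.2]
eef_rot: [[-0.957, 0.289, 0.0], [0.289, 0.957, 0.0], [-0.0, 0.0, -1.0]]
ft_force: [-0.6, 0.6, -0.5]
gripper_width: 61.3
```

>>> {"op": "play_rows", "data": {
  "rows": [
    [[0.3, 0, -0.05, 0.6, 0, 0, 0], [-1, 0, 0, 0, 0, 0, 0], [-1, 0, 0, 0, 0, 0, 0], [-1, 0, 0, 0, 0, 0, 0], [-1, 0, 0, 0, 0, 0, 0], [-1, 0, 0, -1, 0, 0, 0], [-1, 0, 0, -4, 0, 0, 0], [-1, 0, 0, -4, 0, 0, 0], [-1, 0, 0, 0, 0, 0, -0.175], [-1, 0, 0, 0, 0, 0, -0.175], [-1, -0.58, -5.38, 0, 0, 0, 0], [-1, -0.58, -5.38, 0, 0, 0, 0], [-1, -0.58, -5.38, 0, 0, 0, 0], [-1, -0.58, -5.38, 0, 0, 0, 0], [-1, -0.58, -5.38, 0, 0, 0, 0], [-1, -0.58, -5.38, 0, 0, 0, 0], [-1, -0.58, -5.38, 0, 0, 0, 0], [-1, -0.58, -5.38, 0, 0, 0, 0], [-1, 0, 0, 0, 0, 0, 0], [-1, 0, 0, 0, 0, 0, 0]]
  ]
}}

```text
t: 18.08
tool_pos: [526.9, -31.5, 98.2]
eef_rot: [[-0.998, -0.056, -0.0], [-0.056, 0.998, 0.001], [0.0, 0.001, -1.0]]
ft_force: [-0.4, -0.3, 0.5]
gripper_width: 39.5
```

```bash

python3 - <<'E'
from h import *
from boards import boards
go((526.9,-32,12),183.2)
for f in('scene8.png','top8.png'): cap(f[:-5],f);boards(f,95)
E
```

```text
t 18.07 pos [526.9 -31.5  98.2] yaw -176.8 w 39.5 F [-0.4 -0.3  0.5] q [-0.19  0.28  1.76  0.    1.1  -1.82]
shift cm [-0.   -0.06  8.62]
turn [ 0.001 -0.    -0.   ] shift if turned first [ 0.   -0.05  8.62]
scene8.png ctr 630.1 289.0 size 68 x 44 long axis yaw 25.8  px [381.7 118.3]
scene8.png ctr 534.4 -21.0 size 87 x 64 long axis yaw 3.1  px [300.4 167.8]
top8.png ctr 571.9 343.0 size 67 x 43 long axis yaw 26.5  px [176.3 205.3]
top8.png ctr 484.1 37.5 size 50 x 38 long axis yaw -0.5  px [302.7 240.9]
top8.png ctr 500.4 -34.0 size 41 x 16 long axis yaw -82.0  px [330.9 232. ]
```

Board B is held (39.5 mm) over its bay; lowering and releasing.

>>> {"op": "play_rows", "data": {
  "rows": [
    [[-1, 0, -0.05, 3, 0, 0, 0], [-1, 0, 0, 3, 0, 0, 0], [-1, 0, 0, 1.6, 0, 0, 0], [-1, 0, 0, 0.6, 0, 0, 0], [-1, 0, 0, 0.4, 0, 0, 0], [-1, 0, 0, 0.1, 0, 0, 0], [-1, 0, 0, 0, 0, 0, 0], [-0.04, 0, 0, 0, 0, 0, 0], [-0.04, 0, 0, 0, 0, 0, 0], [-0.04, 0, 0, -1, 0, 0, 0], [0.3, 0, 0, -4, 0, 0, 0], [0.3, 0, 0, -4, 0, 0, 0], [0.3, 0, 0, 0, 0, 0, 0], [0.3, 0, 0, 0, 0, 0, 0]]
  ]
}}

```text
t: 19.92
tool_pos: [526.8, -32.3, 100.9]
eef_rot: [[-0.998, -0.057, -0.0], [-0.057, 0.998, 0.0], [0.0, 0.0, -1.0]]
ft_force: [0.7, -0.7, -0.2]
gripper_width: 60.9
```

```bash

python3 - <<'E'
from h import *
from boards import boards
go((587.5,373.2,60),206.6)
for f in('scene9.png','top9.png'): cap(f[:-5],f);boards(f,8)
E
```

```text
t 19.93 pos [526.8 -32.3 100.9] yaw -176.8 w 60.9 F [ 0.7 -0.7 -0.2] q [-0.19  0.28  1.76 -0.    1.1  -1.82]
shift cm [-8.36 40.14  4.09]
turn [ 0.    -0.    -0.408] shift if turned first [-23.59  33.54   4.09]
scene9.png ctr 589.5 373.8 size 74 x 48 long axis yaw 25.8  px [381.7 118.3]
scene9.png ctr 498.1 48.4 size 68 x 47 long axis yaw 1.8  px [301.8 164.7]
scene9.png ctr 517.8 -30.2 size 55 x 47 long axis yaw 1.4  px [287.8 183.5]
top9.png ctr 587.4 371.6 size 74 x 46 long axis yaw 26.5  px [176.4 205.3]
top9.png ctr 492.1 40.5 size 54 x 39 long axis yaw -0.5  px [302.8 242.1]
top9.png ctr 505.1 -34.3 size 39 x 26 long axis yaw 89.2  px [330.9 233.4]
```

>>> {"op": "play_rows", "data": {
  "rows": [
    [[0.3, 0, 5.64, 0, 0, 0, 0], [0.3, 0, 5.64, 0, 0, 0, 0], [0.3, 0, 5.64, 0, 0, 0, 0], [0.3, 0, 5.64, 0, 0, 0, 0], [0.3, 0, 5.64, 0, 0, 0, 0], [0.3, 0, 0, 0, 0, 0, -0.134], [0.3, 0, 0, 0, 0, 0, -0.134], [0.3, 0, 0, 0, 0, 0, -0.134], [0.3, -4.12, 2.58, 0, 0, 0, 0], [0.3, -4.12, 2.58, 0, 0, 0, 0], [0.3, -4.12, 2.58, 0, 0, 0, 0], [0.3, 0, 0, 3, 0, 0, 0], [0.3, 0, 0, 2, 0, 0, 0], [0.3, 0, 0, 0, 0, 0, 0], [0.3, 0, 0, 0, 0, 0, 0]]
  ]
}}

```text
t: 21.9
tool_pos: [587.9, 373.2, 50.8]
eef_rot: [[-0.897, -0.443, -0.0], [-0.443, 0.897, -0.0], [0.0, -0.0, -1.0]]
ft_force: [0.4, 0.1, 0.8]
gripper_width: 61.0
```

```bash

python3 - <<'E'
from h import *
from boards import boards
go((587.5,373.2,8),206.3)
for f in('scene10.png','top10.png'): cap(f[:-6],f);boards(f,4)
b=cv2.imread('pics/scene10.png')[120:220,250:360]; a=cv2.imread('pics/top10.png')[170:260,250:382]
f=lambda a,k:cv2.convertScaleAbs(cv2.resize(a,k,interpolation=cv2.INTER_CUBIC),alpha=1.9)
cv2.imwrite('pics/c10.png',np.hstack([f(a,(440,300)),f(b,(330,300))]))
E
```

```text
t 21.9 pos [587.9 373.2  50.8] yaw -153.7 w 61.0 F [0.4 0.1 0.8] q [ 0.47  0.55  1.43 -0.    1.16 -1.56]
shift cm [0.04 0.02 4.28]
turn [-0. -0. -0.] shift if turned first [0.04 0.02 4.28]
scene10.png ctr 587.7 377.4 size 74 x 48 long axis yaw 24.6  px [382.  118.1]
scene10.png ctr 495.7 48.7 size 68 x 51 long axis yaw 3.1  px [301.6 164.9]
scene10.png ctr 515.9 -27.1 size 55 x 51 long axis yaw 0.3  px [287.8 183.3]
top10.png ctr 588.5 373.8 size 74 x 45 long axis yaw 24.2  px [175.8 208.8]
top10.png ctr 528.9 -32.6 size 78 x 49 long axis yaw 3.6  px [330.7 225.4]
top10.png ctr 503.2 43.8 size 76 x 47 long axis yaw 3.3  px [301.1 235.3]
```

View pics/c10.png

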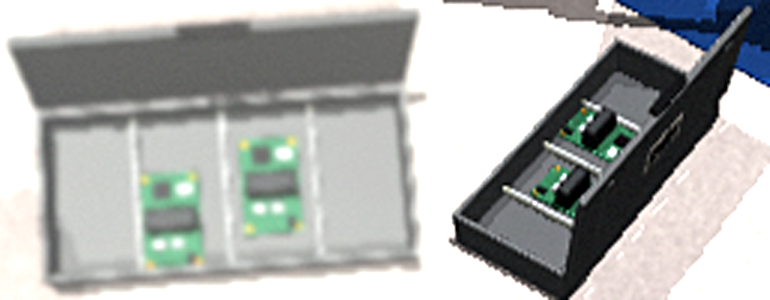

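>>> {"op": "play_rows", "data": {
  "rows": [
    [[0.3, 0.04, 0, 2.5, 0, 0, 0], [0.3, 0, 0, 1.4, 0, 0, 0], [0.3, 0, 0, 0.4, 0, 0, 0], [0.3, 0, 0, 0, 0, 0, 0], [-1, 0, 0, 0, 0, 0, 0], [-1, 0, 0, 0, 0, 0, 0], [-1, 0, 0, 0, 0, 0, 0], [-1, 0, 0, 0, 0, 0, 0], [-1, 0, 0, -1, 0, 0, 0], [-1, 0, 0, -4, 0, 0, 0], [-1, 0, 0, -4, 0, 0, 0], [-1, 4.12, -2.58, 0, 0, 0, 0], [-1, 4.12, -2.58, 0, 0, 0, 0], [-1, 4.12, -2.58, 0, 0, 0, 0], [-1, 0, 0, 0, 0, 0, 0.134], [-1, 0, 0, 0, 0, 0, 0.134], [-1, 0, 0, 0, 0, 0, 0.134], [-1, 0, 0, 0, 0, 0, 0]]
  ]
}}

```text
t: 24.25
tool_pos: [510.9, 249.0, 98.4]
eef_rot: [[-0.998, -0.058, 0.0], [-0.058, 0.998, 0.0], [-0.0, 0.0, -1.0]]
ft_force: [-0.4, 0.6, -0.8]
gripper_width: 39.6
```

```bash

python3 - <<'E'
from h import *
go((530.4,-94,98),183.2)
E
```

```text
t 24.25 pos [510.9 249.   98.4] yaw -176.7 w 39.6 F [-0.4  0.6 -0.8] q [ 0.33  0.34  1.67 -0.    1.13 -1.3 ]
shift cm [  0.05 -34.35   0.04]
turn [0.    0.    0.002] shift if turned first [-3.000e-02 -3.435e+01  4.000e-02]
```

>>> {"op": "play_rows", "data": {
  "rows": [
    [[-1, 0, -4.35, 0, 0, 0, 0], [-1, 0, -6, 0, 0, 0, 0], [-1, 0, -6, 0, 0, 0, 0], [-1, 0, -6, 0, 0, 0, 0], [-1, 0, -6, 0, 0, 0, 0], [-1, 0, -6, 0, 0, 0, 0], [-1, 0, 0, 0, 0, 0, 0], [-1, 0, 0, 0, 0, 0, 0], [-1, 0, 0, 3, 0, 0, 0], [-1, 0, 0, 3, 0, 0, 0], [-1, 0, 0, 0, 0, 0, 0], [-1, 0, 0, 0, 0, 0, 0]]
  ]
}}

```text
t: 25.75
tool_pos: [531.1, -93.0, 38.8]
eef_rot: [[-0.998, -0.059, 0.001], [-0.059, 0.998, -0.0], [-0.001, -0.0, -1.0]]
ft_force: [0.5, 0.4, -0.6]
gripper_width: 39.6
```

>>> {"op": "play_rows", "data": {
  "rows": [
    [[-1, 0, -0.1, 1.5, 0, 0, 0], [-1, 0, 0, 0.7, 0, 0, 0], [-1, 0, 0, 0.4, 0, 0, 0], [-1, 0, 0, 0.1, 0, 0, 0], [-1, 0, 0, 0, 0, 0, 0], [-0.04, 0, 0, 0, 0, 0, 0], [-0.04, 0, 0, 0, 0, 0, 0], [-0.04, 0, 0, -1, 0, 0, 0], [-0.04, 0, 0, -4, 0, 0, 0], [-0.04, 0, 0, -4, 0, 0, 0], [-0.04, 0, 0, -4, 0, 0, 0], [-0.04, 6, 0, 0, 0, 0, 0], [-0.04, 6, 0, 0, 0, 0, 0], [-0.04, 0, 0, 0, 0, 0, 0], [-0.04, 0, 0, 0, 0, 0, 0]]
  ]
}}

```text
t: 27.62
tool_pos: [411.7, -102.2, 142.0]
eef_rot: [[-0.998, -0.056, 0.003], [-0.056, 0.998, -0.001], [-0.003, -0.001, -1.0]]
ft_force: [0.3, -0.2, 0.2]
gripper_width: 45.2
```

```bash

python3 - <<'E'
from h import *
from boards import boards
go((730,0,150),183.2)
for f in('scene11.png','top11.png'): cap(f[:-6],f);boards(f,9)
E
```

```text
t 27.62 pos [ 411.7 -102.2  142. ] yaw -176.8 w 45.2 F [ 0.3 -0.2  0.2] q [-0.41  0.09  1.9   0.    1.15 -2.03]
shift cm [-32.35   8.42  -0.72]
turn [-0.001  0.003  0.   ] shift if turned first [-32.35   8.43  -0.8 ]
scene11.png ctr 498.5 45.3 size 68 x 51 long axis yaw 3.1  px [301.5 164.9]
scene11.png ctr 529.9 -58.1 size 109 x 77 long axis yaw -87.2  px [284.3 192.8]
top11.png ctr 530.1 -63.5 size 110 x 77 long axis yaw -86.7  px [339.1 222.9]
top11.png ctr 502.5 43.6 size 76 x 47 long axis yaw 3.3  px [301.1 235.3]
```

>>> {"op": "play_rows", "data": {
  "rows": [
    [[-1, 0, 0, -3, 0, 0, 0], [-1, 0, 0, -3, 0, 0, 0], [-1, -5.0, 2, 0, 0, 0, 0], [-1, -5.0, 2, 0, 0, 0, 0], [-1, -5.0, 2, 0, 0, 0, 0], [-1, -5.0, 2, 0, 0, 0, 0], [-1, -5.0, 2, 0, 0, 0, 0], [-1, 0, 0, 0, 0, 0, 0], [-1, 0, 0, 0, 0, 0, 0]]
  ]
}}

```text
t: 28.85
tool_pos: [654.5, 12.5, 199.9]
eef_rot: [[-0.998, -0.058, -0.002], [-0.058, 0.998, -0.0], [0.002, -0.0, -1.0]]
ft_force: [-0.6, -0.1, 0.0]
gripper_width: 0.4
```

```bash

python3 - <<'E'
from h import *
go((655,9.6,150),183.2)
th=np.r_[np.arange(1.80,.3,-.06),np.arange(.28,.0,-.04),0]
x=np.where(th>np.pi/2,65-130*np.cos(th)+8*np.sin(th),65-115*np.cos(th)+8*np.sin(th))+8
x[th>np.pi/2]=np.maximum(x[th>np.pi/2],65-115*np.cos(np.pi/2)+16)
z=45+115*np.sin(th)+8*np.cos(th)-6.2
for t,a,b in zip(th,x,z): print(round(t,2),round(a,1),round(b,1),end=' | ')
print(); print(np.c_[-np.diff(x)/10,-np.diff(z)/10].round(2).tolist())
E
```

```text
t 28.85 pos [654.5  12.5 199.9] yaw -176.7 w 0.4 F [-0.6 -0.1  0. ] q [-0.09  0.4   1.32 -0.    1.43 -1.72]
shift cm [-0.04 -0.29  4.99]
turn [-0.    -0.002  0.002] shift if turned first [-0.03 -0.29  4.99]
1.8 110.3 149.0 | 1.74 102.8 150.8 | 1.68 95.1 152.2 | 1.62 87.4 153.3 | 1.56 79.8 153.9 | 1.5 72.8 154.1 | 1.44 65.9 153.9 | 1.38 59.0 153.2 | 1.32 52.2 152.2 | 1.26 45.4 150.7 | 1.2 38.8 148.9 | 1.14 32.2 146.6 | 1.08 25.9 144.0 | 1.02 19.6 141.0 | 0.96 13.6 137.6 | 0.9 7.8 133.9 | 0.84 2.2 129.8 | 0.78 -3.1 125.4 | 0.72 -8.2 120.6 | 0.66 -12.9 115.6 | 0.6 -17.4 110.3 | 0.54 -21.5 104.8 | 0.48 -25.3 99.0 | 0.42 -28.7 93.0 | 0.36 -31.8 86.8 | 0.28 -35.3 78.3 | 0.24 -36.8 73.9 | 0.2 -38.1 69.5 | 0.16 -39.3 65.0 | 0.12 -40.2 60.5 | 0.08 -41.0 56.0 | 0.04 -41.6 51.4 | 0.0 -42.0 46.8 | 0.0 -42.0 46.8 | 
[[0.75, -0.18], [0.77, -0.14], [0.77, -0.1], [0.76, -0.06], [0.69, -0.02], [0.69, 0.02], [0.69, 0.06], [0.68, 0.1], [0.68, 0.15], [0.67, 0.19], [0.65, 0.22], [0.64, 0.26], [0.62, 0.3], [0.6, 0.34], [0.58, 0.37], [0.56, 0.41], [0.53, 0.44], [0.51, 0.47], [0.48, 0.5], [0.45, 0.53], [0.41, 0.55], [0.38, 0.58], [0.34, 0.6], [0.31, 0.62], [0.35, 0.85], [0.15, 0.44], [0.13, 0.44], [0.11, 0.45], [0.1, 0.45], [0.08, 0.45], [0.06, 0.46], [0.04, 0.46], [-0.0, -0.0]]
```

>>> {"op": "play_rows", "data": {
  "rows": [
    [[-1, 0, -0.3, 2.5, 0, 0, 0], [-1, 0, 0, 2.2, 0, 0, 0], [-1, 0.9, 0, 0, 0, 0, 0], [-1, 0.75, 0, 0, 0, 0, 0], [-1, 0.75, 0, -0.1, 0, 0, 0], [-1, 0.75, 0, -0.1, 0, 0, 0], [-1, 0.75, 0, -0.1, 0, 0, 0], [-1, 0.75, 0, 0, 0, 0, 0], [-1, 0.7, 0, 0, 0, 0, 0], [-1, 0.7, 0, 0, 0, 0, 0], [-1, 0.7, 0, 0.05, 0, 0, 0], [-1, 0.7, 0, 0.1, 0, 0, 0], [-1, 0.7, 0, 0.15, 0, 0, 0], [-1, 0.65, 0, 0.2, 0, 0, 0]]
  ]
}}

```text
t: 30.6
tool_pos: [566.3, 4.2, 151.8]
eef_rot: [[-0.998, -0.057, -0.0], [-0.057, 0.998, -0.0], [0.0, -0.0, -1.0]]
ft_force: [0.5, -0.3, 1.0]
gripper_width: 0.5
```

```bash

python3 - <<'E'
from h import *
go((525+38.8*.998,2.4+38.8*.056,148.9),183.2)
cap('scene','scene12.png'); cap('top','top12.png')
b=cv2.imread('pics/scene12.png')[90:240,240:390]; a=cv2.imread('pics/top12.png')[140:265,240:390]
f=lambda a,k:cv2.convertScaleAbs(cv2.resize(a,k,interpolation=cv2.INTER_CUBIC),alpha=1.9)
cv2.imwrite('pics/c12.png',np.hstack([f(a,(400,333)),f(b,(333,333))]))
E
```

```text
t 30.6 pos [566.3   4.2 151.8] yaw -176.8 w 0.5 F [ 0.5 -0.3  1. ] q [-0.12  0.29  1.6  -0.    1.25 -1.74]
shift cm [0.25 0.05 0.29]
turn [-0.    -0.     0.001] shift if turned first [0.25 0.05 0.29]
```

View pics/c12.png

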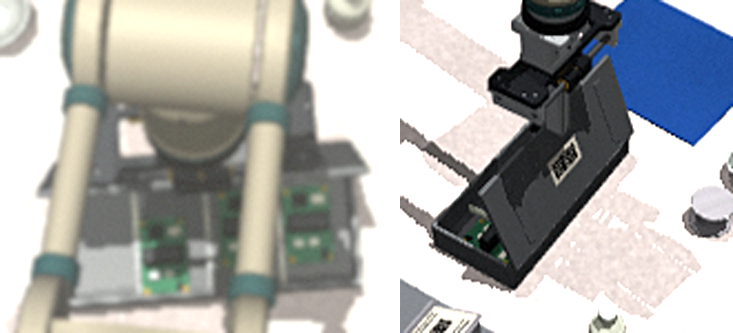

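>>> {"op": "play_rows", "data": {
  "rows": [
    [[-1, 0.7, 0, 0.3, 0, 0, 0], [-1, 0.7, 0, 0.3, 0, 0, 0], [-1, 0.65, 0, 0.33, 0, 0, 0], [-1, 0.6, 0, 0.35, 0, 0, 0], [-1, 0.6, 0, 0.38, 0, 0, 0], [-1, 0.56, 0, 0.42, 0, 0, 0], [-1, 0.53, 0, 0.45, 0, 0, 0], [-1, 0.5, 0, 0.48, 0, 0, 0], [-1, 0.48, 0, 0.5, 0, 0, 0], [-1, 0.45, 0, 0.53, 0, 0, 0], [-1, 0.41, 0, 0.55, 0, 0, 0], [-1, 0.38, 0, 0.58, 0, 0, 0], [-1, 0.34, 0, 0.6, 0, 0, 0], [-1, 0.31, 0, 0.6, 0, 0, 0]]
  ]
}}

```text
t: 32.45
tool_pos: [494.6, 0.2, 87.8]
eef_rot: [[-0.998, -0.057, -0.0], [-0.057, 0.998, -0.0], [0.0, -0.0, -1.0]]
ft_force: [-0.3, 0.7, 0.7]
gripper_width: 0.6
```

>>> {"op": "play_rows", "data": {
  "rows": [
    [[-1, 0.2, 0, 0.45, 0, 0, 0], [-1, 0.2, 0, 0.45, 0, 0, 0], [-1, 0.15, 0, 0.45, 0, 0, 0], [-1, 0.13, 0, 0.45, 0, 0, 0], [-1, 0.1, 0, 0.4, 0, 0, 0], [-1, 0.1, 0, 0.4, 0, 0, 0], [-1, 0.05, 0, 0.4, 0, 0, 0], [-1, 0.05, 0, 0.3, 0, 0, 0], [-1, 0, 0, 0.2, 0, 0, 0], [-1, 0, 0, 0.2, 0, 0, 0], [-1, 0, 0, 0.1, 0, 0, 0], [-1, 0, 0, 0, 0, 0, 0]]
  ]
}}

```text
t: 33.95
tool_pos: [485.3, -0.4, 50.2]
eef_rot: [[-0.998, -0.057, 0.0], [-0.057, 0.998, -0.0], [-0.0, -0.0, -1.0]]
ft_force: [-0.2, -1.2, 0.8]
gripper_width: 0.1
```

>>> {"op": "play_rows", "data": {
  "rows": [
    [[-1, 0, 0, 0.15, 0, 0, 0], [-1, 0, 0, 0.15, 0, 0, 0], [-1, 0, 0, 0.1, 0, 0, 0], [-1, 0, 0, 0, 0, 0, 0]]
  ]
}}

```text
t: 34.45
tool_pos: [485.1, -0.4, 46.1]
eef_rot: [[-0.998, -0.057, -0.0], [-0.057, 0.998, -0.0], [0.0, -0.0, -1.0]]
ft_force: [0.3, -0.4, 0.8]
gripper_width: 0.3
```

>>> {"op": "play_rows", "data": {
  "rows": [
    [[-1, 0, 0, 0.15, 0, 0, 0], [-1, 0, 0, 0.1, 0, 0, 0], [-1, 0, 0, 0, 0, 0, 0]]
  ]
}}

```text
t: 34.83
tool_pos: [485.3, -0.4, 45.6]
eef_rot: [[-0.998, -0.057, 0.001], [-0.057, 0.998, -0.0], [-0.001, -0.0, -1.0]]
ft_force: [-3.5, 1.2, 14.9]
gripper_width: 0.6
```

>>> {"op": "play_rows", "data": {
  "rows": [
    [[-1, 0, 0, -1, 0, 0, 0], [-1, 0, 0, -4.5, 0, 0, 0], [-1, 0, 0, -5, 0, 0, 0], [0.3, 0, -5.5, 0, 0, 0, 0], [0.3, 0, -5.5, 0, 0, 0, 0], [0.3, 0, -5.5, 0, 0, 0, 0], [0.3, 0, -5.5, 0, 0, 0, 0], [0.3, 0, -5.5, 0, 0, 0, 0], [0.3, 0, 0, 0, 0, 0, 0.124], [0.3, 0, 0, 0, 0, 0, 0], [0.3, 0, 0, 0, 0, 0, 0]]
  ]
}}

```text
t: 36.2
tool_pos: [500.6, -274.3, 148.8]
eef_rot: [[-0.998, 0.065, -0.0], [0.065, 0.998, 0.0], [0.0, 0.0, -1.0]]
ft_force: [-0.8, -0.1, 0.1]
gripper_width: 61.0
```

```bash

python3 - <<'E'
from h import *
go((504.5,-386.3,21),176.2)
for f in('scene13.png','top13.png'): cap(f[:-6],f)
for f in('scene1.png','scene13.png','top1.png'):
    c=load(f); im=cv2.imread('pics/'+f).astype(int); o,P=None,None
    for th in((200,) if 'scene' in f else (150,165)):
        m=(im.min(2)>th).astype(np.uint8); n,l,st,ce=cv2.connectedComponentsWithStats(m)
        for i in range(1,n):
            if st[i,4]<60: continue
            w=ray(c,ce[i],60)[0]
            if 440<w[0]<560 and -430<w[1]<-340:
                ys,xs=np.nonzero(l==i); W=ray(c,np.c_[xs,ys],60)[:,:2].astype(np.float32)
                print(f,th,st[i,4],cv2.minAreaRect(W))
# pad (dark) and lid edges
c=load('scene13.png'); print(proj(c,[(525-65,2.4+141,53),(460+8,2.4-141,53),(590,2.4-141,53)]).round(1))
b=cv2.imread('pics/scene13.png')[130:312,160:360]
cv2.imwrite('pics/c13.png',cv2.convertScaleAbs(cv2.resize(b,None,fx=3.2,fy=3.2,interpolation=cv2.INTER_CUBIC),alpha=1.7))
E
```

```text
t 36.2 pos [ 500.6 -274.3  148.8] yaw 176.3 w 61.0 F [-0.8 -0.1  0.1] q [-0.62  0.3   1.59  0.    1.25 -2.13]
shift cm [ -1.11 -11.15  12.78]
turn [ 0.    -0.     0.001] shift if turned first [ -1.13 -11.15  12.78]
[[310.4 131.3]
 [253.2 189. ]
 [286.4 209.7]]
```

View pics/c13.png

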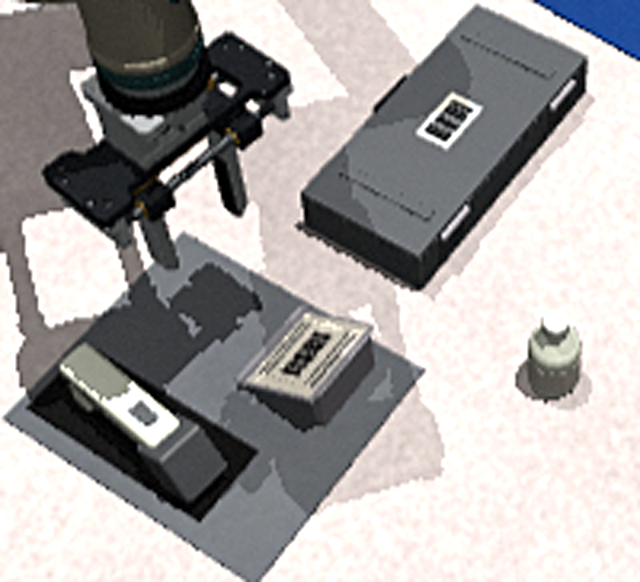

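```bash

python3 - <<'E'
from h import *
c=load('scene13.png'); u=lambda p:(np.array(p)+.5)/3.2-.5+np.array([160,130])
np.set_printoptions(precision=1,suppress=True)
for n,p,z in(('lid label',[(449,120)],53),('lid corners',[(302,197),(422,255),(586,52),(478,6)],53),('card',[(308,352)],33),('handle',[(85,343),(61,366),(157,447),(182,418)],60),('pad',[(203,520),(258,456),(28,405)],2),('station',[(183,235),(425,370),(5,417),(258,585)],2)):
    w=ray(c,u(p),z)-[0,3.8,0]; print(n,w[:,:2].tolist(),w.mean(0))
E
```

```text
lid label [[525.183184063114, 1.8847299313899386]] [525.2   1.9  53. ]
lid corners [[475.23946695798475, -147.10655900133662], [600.5177991941837, -133.02715037035108], [578.6096783549235, 148.7484481439189], [457.07032046112715, 136.37995401555025]] [527.9   1.2  53. ]
card [[576.052522915813, -257.1685723875286]] [ 576.1 -257.2   33. ]
handle [[436.5445034982772, -369.93178504706606], [436.9886831991761, -396.6922610522994], [551.648460261352, -402.7737549132797], [549.359733273365, -372.78808391774294]] [ 493.6 -385.5   60. ]
pad [[596.6960493758772, -412.1719588698765], [593.6181066587403, -344.271083157362], [405.80961176332323, -423.87988354210063]] [ 532.  -393.4    2. ]
station [[386.1862126147546, -218.88039931124587], [653.280947268688, -198.97862357722767], [398.969154705331, -443.0685658821271], [668.6912489516621, -426.2564813160922]] [ 526.8 -321.8    2. ]
```

>>> {"op": "play_rows", "data": {
  "rows": [
    [[0.3, -0.6, -5.5, 0, 0, 0, -0.012], [0.3, -0.66, -5.6, 0, 0, 0, 0], [0.3, 0, 0, 4, 0, 0, 0], [0.3, 0, 0, 4, 0, 0, 0], [0.3, 0, 0, 2.5, 0, 0, 0], [0.3, 0, 0, 1.3, 0, 0, 0], [0.3, 0, 0, 0.8, 0, 0, 0], [0.3, 0, 0, 0, 0, 0, 0], [0.3, 0, 0, 0, 0, 0, 0], [-1, 0, 0, 0, 0, 0, 0], [-1, 0, 0, 0, 0, 0, 0], [-1, 0, 0, 0, 0, 0, 0], [-1, 0, 0, 0, 0, 0, 0], [-1, 0, 0, 0, 0, 0, 0]]
  ],
  "newtons": 30
}}

```text
t: 38.05
tool_pos: [506.5, -386.5, 23.0]
eef_rot: [[-0.998, 0.055, 0.0], [0.055, 0.998, -0.0], [-0.0, -0.0, -1.0]]
ft_force: [-0.1, 0.2, 0.9]
gripper_width: 31.8
```

>>> {"op": "play_rows", "data": {
  "rows": [
    [[-1, 0, 0, -1, 0, 0, 0], [-1, 0, 0, -3, 0, 0, 0], [-1, 0, 0, -4, 0, 0, 0], [-1, 0, 0, -2.7, 0, 0, 0], [-1, 0, 0, 0, 0, 0, -0.057], [-1, 0, 0, 0, 0, 0, -0.057], [-1, 1, 3.1, 0, 0, 0, 0], [-1, 1, 3.1, 0, 0, 0, 0], [-1, 1, 3.1, 0, 0, 0, 0], [-1, 1, 3.1, 0, 0, 0, 0], [-1, 0, 0, 0, 0, 0, 0], [-1, 0, 0, 0, 0, 0, 0], [-1, 0, 0, 0, 0, 0, 0]]
  ]
}}

```text
t: 39.67
tool_pos: [459.9, -266.1, 130.0]
eef_rot: [[-0.998, -0.058, 0.001], [-0.058, 0.998, -0.001], [-0.001, -0.001, -1.0]]
ft_force: [-0.7, 0.3, -2.2]
gripper_width: 32.1
```

```bash

python3 - <<'E'
from h import *
go((458.9,-265,130),183.4)
for f in('scene14.png','top14.png'): cap(f[:-6],f)
# expected scanner points, true grip z = rep+24
s=status.get_obs(); g=np.array(s['tool_pos'])+[0,0,24]; a=np.radians(3.4); R=np.array([[np.cos(a),-np.sin(a),0],[np.sin(a),np.cos(a),0],[0,0,1]])
P=[g+R@np.array(v,float) for v in((-75,16,13),(-75,-16,13),(45,16,13),(45,-16,13),(80,22,10),(80,-22,10),(67.5,0,-34.4),(117.5,0,-121))]
sc,tp=load('scene14.png'),load('top14.png')
b=cv2.imread('pics/scene14.png')[150:270,180:310]; a_=cv2.imread('pics/top14.png')[165:275,385:500]
k=3; f=lambda a:cv2.convertScaleAbs(cv2.resize(a,None,fx=k,fy=k,interpolation=cv2.INTER_CUBIC),alpha=1.8)
A,B=f(a_),f(b)
for p in proj(tp,P): cv2.circle(A,tuple(((p-[385,165]+.5)*k).astype(int).tolist()),2,(0,0,255),-1)
for p in proj(sc,np.array(P)+[0,3.8,0]): cv2.circle(B,tuple(((p-[180,150]+.5)*k).astype(int).tolist()),2,(0,0,255),-1)
B=cv2.resize(B,(390,330)) if False else B[:330]
cv2.imwrite('pics/c14.png',np.hstack([A,B]))
E
```

```text
t 39.67 pos [ 459.9 -266.1  130. ] yaw -176.7 w 32.1 F [-0.7  0.3 -2.2] q [-0.66  0.26  1.71 -0.    1.17 -2.28]
shift cm [ 0.09  0.12 -0.  ]
turn [-0.001  0.001 -0.001] shift if turned first [ 0.09  0.12 -0.  ]
```

View pics/c14.png

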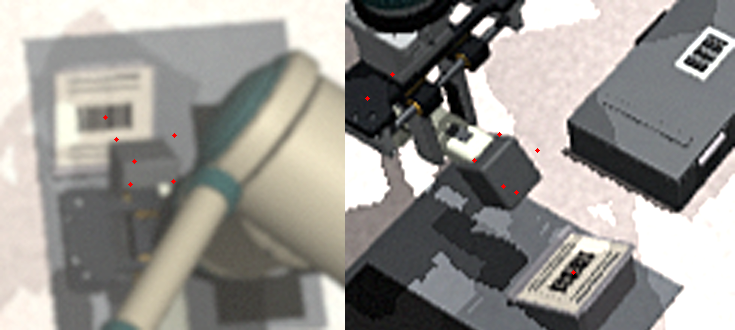

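>>> {"op": "play_rows", "data": {
  "rows": [
    [[-1, 0, 0, 0, 0, 0, 0], [-1, 0, 0, 0, 0, 0, 0], [-1, 0, 0, 0, 0, 0, 0], [-1, 0, 0, 0, 0, 0, 0], [-1, 0, 0, 0, 0, 0, 0], [-1, 0, 0, 0, 0, 0, 0], [-1, 0, 0, 0, 0, 0, 0], [-1, 0, 0, 0, 0, 0, 0], [-1, 0, 0, 0, 0, 0, 0], [-1, 0, 0, 0, 0, 0, 0], [-1, 0, 0, 0, 0, 0, 0], [-1, 0, 0, 0, 0, 0, 0], [-1, 0, 0, 0, 0, 0, 0], [-1, 0, 0, 0, 0, 0, 0], [-1, 0, 0, 0, 0, 0, 0], [-1, 0, 0, 0, 0, 0, 0], [-1, 0, 0, 0, 0, 0, 0], [-1, 0, 0, 0, 0, 0, 0], [-1, 0, 0, 0, 0, 0, 0], [-1, 0, 0, 0, 0, 0, 0]]
  ]
}}

```text
t: 42.28
tool_pos: [459.3, -265.1, 129.8]
eef_rot: [[-0.998, -0.059, 0.0], [-0.059, 0.998, -0.0], [-0.0, -0.0, -1.0]]
ft_force: [0.0, -0.4, -1.3]
gripper_width: 31.6
```

>>> {"op": "play_rows", "data": {
  "rows": [
    [[-1, 0, 0, 0, 0, 0, 0], [-1, 0, 0, 0, 0, 0, 0], [-1, 0, 0, 0, 0, 0, 0], [-1, 0, 0, 0, 0, 0, 0], [-1, 0, 0, 0, 0, 0, 0], [-1, 0, 0, -2, 0, 0, 0], [-1, 0, 0, -4, 0, 0, 0], [-1, 0, 0, -4, 0, 0, 0], [-1, 0, 0, 0, 0, 0, 0], [-1, 0, 0, 0, 0, 0, 0]]
  ]
}}

```text
t: 43.52
tool_pos: [458.6, -264.5, 228.6]
eef_rot: [[-0.998, -0.059, -0.002], [-0.059, 0.998, 0.001], [0.001, 0.001, -1.0]]
ft_force: [-0.6, 0.1, -2.8]
gripper_width: 31.7
```

>>> {"op": "play_rows", "data": {
  "rows": [
    [[-1, -0.3, 2.2, 0, 0, 0, 0], [-1, -0.58, 4.4, 0, 0, 0, 0], [-1, -0.58, 4.4, 0, 0, 0, 0], [-1, -0.58, 4.4, 0, 0, 0, 0], [-1, -0.58, 4.4, 0, 0, 0, 0], [-1, -0.58, 4.4, 0, 0, 0, 0], [-1, -0.3, 2.1, 0, 0, 0, 0], [-1, 0, 0, 0, 0, 0.087, 0], [-1, 0, 0, 0, 0, 0.087, 0], [-1, 0, 0, 0, 0, 0.087, 0], [-1, 0, 0, 0, 0, 0.087, 0], [-1, 0, 0, 0, 0, 0.087, 0], [-1, 0, 0, 0, 0, 0.089, 0], [-1, 0, 0, 0, 0, 0, 0], [-1, 0, 0, 0, 0, 0, 0]]
  ]
}}

```text
t: 45.4
tool_pos: [478.1, 0.2, 229.5]
eef_rot: [[-0.864, -0.059, -0.5], [-0.052, 0.998, -0.03], [0.501, 0.0, -0.866]]
ft_force: [0.0, -0.1, -1.4]
gripper_width: 31.6
```

```bash

python3 - <<'E'
from h import *
go((477.8,-.5,194)); print(np.array(status.get_obs()['eef_rot']).round(3))
E
```

```text
t 45.4 pos [4.781e+02 2.000e-01 2.295e+02] yaw -176.6 w 31.6 F [ 0.  -0.1 -1.4] q [-0.08  0.44  1.3  -0.08  1.92 -1.72]
shift cm [-1.75 -0.07  3.09]
[[-0.864 -0.059 -0.5  ]
 [-0.052  0.998 -0.03 ]
 [ 0.501  0.    -0.866]]
```

>>> {"op": "play_rows", "data": {
  "rows": [
    [[-1, -0.9, -0.07, 1.5, 0, 0, 0], [-1, -0.85, 0, 1.6, 0, 0, 0], [-1, 0, 0, 0, 0, 0, 0], [-1, 0, 0, 0, 0, 0, 0], [-1, 0, 0, 0, 0, 0, 0], [-1, 0, 0, 0, 0, 0, 0]]
  ]
}}

```text
t: 46.15
tool_pos: [478.7, -1.2, 194.6]
eef_rot: [[-0.865, -0.059, -0.498], [-0.051, 0.998, -0.029], [0.499, -0.0, -0.866]]
ft_force: [-0.1, 0.4, -1.1]
gripper_width: 31.8
```

```bash

python3 - <<'E'
from h import *
go((477.8,-.5,194))
for f in('scene15.png','top15.png'): cap(f[:-6],f)
s=status.get_obs(); R=np.array(s['eef_rot']); t=np.array(s['tool_pos'])
S=np.c_[-R[:,0],R[:,1],-R[:,2]]  # scanner axes
sc,tp=load('scene15.png'),load('top15.png'); k=5
b=cv2.imread('pics/scene15.png'); a_=cv2.imread('pics/top15.png')
def f(im,o,w,h): return cv2.convertScaleAbs(cv2.resize(im[o[1]:o[1]+h,o[0]:o[0]+w],None,fx=k,fy=k,interpolation=cv2.INTER_CUBIC),alpha=1.8)
B=f(b,(245,85),80,110); A=f(a_,(290,150),75,110)
for off,col in((np.array([0,0,24.]),(0,0,255)),(-24*R[:,2],(0,255,255))):
    g=t+off; P=np.array([g+S@np.array(v,float) for v in((45,16,13),(45,-16,13),(-75,16,13),(-75,-16,13),(80,22,-40),(80,-22,-40),(117.5,0,-121))])
    print(P[-1].round(1))
    for p in proj(sc,P+[0,3.8,0]): cv2.circle(B,tuple(((p-[245,85]+.5)*k).astype(int).tolist()),3,col,-1)
    for p in proj(tp,P): cv2.circle(A,tuple(((p-[290,150]+.5)*k).astype(int).tolist()),3,col,-1)
cv2.imwrite('pics/c15.png',np.hstack([A,B]))
E
```

```text
t 46.15 pos [478.7  -1.2 194.6] yaw -176.6 w 31.8 F [-0.1  0.4 -1.1] q [-0.09  0.46  1.36 -0.08  1.84 -1.72]
shift cm [0.05 0.08 0.1 ]
[519.9   1.2  54.9]
[531.9   1.9  51.7]
```

>>> {"op": "play_rows", "data": {
  "rows": [
    [[-1, 0, 0, 0, 0, 0, 0], [-1, 0, 0, 0, 0, 0, 0], [-1, 0, 0, 0, 0, 0, 0], [-1, 0, 0, 0, 0, 0, 0], [-1, 0, 0, 0, 0, 0, 0], [-1, 0, 0, 0, 0, 0, 0], [-1, 0, 0, 0, 0, 0, 0], [-1, 0, 0, 0, 0, 0, 0], [-1, 0, 0, 0, 0, 0, 0], [-1, 0, 0, 0, 0, 0, 0], [-1, 0, 0, 0, 0, 0, 0], [-1, 0, 0, 0, 0, 0, 0], [-1, 0, 0, 0, 0, 0, 0], [-1, 0, 0, 0, 0, 0, 0], [-1, 0, 0, 0, 0, 0, 0], [-1, 0, 0, 0, 0, 0, 0], [-1, 0, 0, 0, 0, 0, 0], [-1, 0, 0, 0, 0, 0, 0], [-1, 0, 0, 0, 0, 0, 0], [-1, 0, 0, 0, 0, 0, 0]]
  ]
}}

```text
t: 48.75
tool_pos: [478.5, -1.2, 194.2]
eef_rot: [[-0.864, -0.059, -0.499], [-0.051, 0.998, -0.029], [0.5, -0.0, -0.866]]
ft_force: [-0.1, -1.1, -2.3]
gripper_width: 31.8
```

>>> {"op": "play_rows", "data": {
  "rows": [
    [[-1, 0, 0, 0, 0, 0, 0], [-1, 0, 0, 0, 0, 0, 0], [-1, 0, 0, 0, 0, 0, 0], [-1, 0, 0, 0, 0, 0, 0], [-1, 0, 0, 0, 0, 0, 0], [-1, 0, 0, -1, 0, 0, 0], [-1, 0, 0, -2, 0, 0, 0], [-1, 0, 0, 0, 0, -0.087, 0], [-1, 0, 0, 0, 0, -0.087, 0], [-1, 0, 0, 0, 0, -0.087, 0], [-1, 0, 0, 0, 0, -0.087, 0], [-1, 0, 0, 0, 0, -0.087, 0], [-1, 0, 0, 0, 0, -0.089, 0], [-1, 0, 0, 0, 0, 0, 0], [-1, 0, 0, 0, 0, 0, 0]]
  ]
}}

```text
t: 50.62
tool_pos: [494.0, -0.4, 220.6]
eef_rot: [[-0.998, -0.059, -0.0], [-0.059, 0.998, -0.0], [0.0, -0.0, -1.0]]
ft_force: [0.2, 0.3, -2.2]
gripper_width: 31.8
```

```bash

python3 - <<'E'
from h import *
go((498,-384.2,215),183.4)
E
```

```text
t 50.62 pos [ 4.940e+02 -4.000e-01  2.206e+02] yaw -176.6 w 31.8 F [ 0.2  0.3 -2.2] q [-0.14  0.14  1.63 -0.    1.37 -1.77]
shift cm [  1.85 -38.34   0.57]
turn [-0.    -0.    -0.001] shift if turned first [  1.88 -38.33   0.56]
```

>>> {"op": "play_rows", "data": {
  "rows": [
    [[-1, 0.25, -4.3, 0, 0, 0, 0], [-1, 0.25, -5.7, 0, 0, 0, 0], [-1, 0.25, -5.7, 0, 0, 0, 0], [-1, 0.25, -5.7, 0, 0, 0, 0], [-1, 0.25, -5.7, 0, 0, 0, 0], [-1, 0.25, -5.7, 0, 0, 0, 0], [-1, 0.35, -5.5, 0, 0, 0, 0], [-1, 0, 0, 3, 0, 0, 0], [-1, 0, 0, 5, 0, 0, 0], [-1, 0, 0, 5, 0, 0, 0], [-1, 0, 0, 3, 0, 0, 0], [-1, 0, 0, 1, 0, 0, 0], [-1, 0, 0, 0, 0, 0, 0], [-1, 0, 0, 0, 0, 0, 0]]
  ]
}}

```text
t: 52.38
tool_pos: [498.7, -384.8, 51.6]
eef_rot: [[-0.998, -0.059, 0.002], [-0.059, 0.998, -0.002], [-0.002, -0.002, -1.0]]
ft_force: [-0.1, -0.2, -1.3]
gripper_width: 31.7
```

```bash

python3 - <<'E'
from h import *
go((498,-384.2,23.5),183.4)
E
```

```text
t 52.38 pos [ 498.7 -384.8   51.6] yaw -176.6 w 31.7 F [-0.1 -0.2 -1.3] q [-0.77  0.46  1.6  -0.    1.08 -2.4 ]
shift cm [0.07 0.07 2.81]
turn [-0.002  0.002 -0.   ] shift if turned first [0.06 0.06 2.81]
```

>>> {"op": "play_rows", "data": {
  "rows": [
    [[-1, 0.05, 0.05, 1, 0, 0, 0], [-1, 0, 0, 1, 0, 0, 0], [-1, 0, 0, 0.4, 0, 0, 0], [-1, 0, 0, 0.2, 0, 0, 0], [-1, 0, 0, 0.1, 0, 0, 0], [-1, 0, 0, 0, 0, 0, 0], [-1, 0, 0, 0, 0, 0, 0]]
  ]
}}

```text
t: 53.25
tool_pos: [497.1, -383.4, 23.4]
eef_rot: [[-0.998, -0.059, 0.0], [-0.059, 0.998, -0.0], [-0.0, -0.0, -1.0]]
ft_force: [-0.7, 0.1, -1.1]
gripper_width: 31.9
```

>>> {"op": "play_rows", "data": {
  "rows": [
    [[-1, 0, 0, 0.06, 0, 0, 0], [-1, 0, 0, 0, 0, 0, 0], [0.0, 0, 0, 0, 0, 0, 0], [0.2, 0, 0, 0, 0, 0, 0], [0.2, 0, 0, 0, 0, 0, 0], [0.2, 0, 0, 0, 0, 0, 0], [0.2, 0, 0, -2, 0, 0, 0], [0.2, 0, 0, -5, 0, 0, 0], [0.2, 0, 0, -5, 0, 0, 0], [0.2, 4, 0, -3, 0, 0, 0], [0.2, 6, 0, 0, 0, 0, 0], [0.2, 6, 0, 0, 0, 0, 0], [0.2, 6, 0, 0, 0, 0, 0], [0.2, 0, 0, 0, 0, 0, 0], [0.2, 0, 0, 0, 0, 0, 0]]
  ]
}}

```text
t: 55.12
tool_pos: [282.9, -393.9, 172.9]
eef_rot: [[-0.999, -0.051, -0.006], [-0.051, 0.999, -0.005], [0.007, -0.005, -1.0]]
ft_force: [0.6, -0.1, -0.6]
gripper_width: 56.3
```

```bash

python3 - <<'E'
from h import *
go((498,-384.2,23.5),183.4)
a=cap('scene','scene16.png');cap('top','top16.png')
k=3.2
f=lambda a,w,h:cv2.convertScaleAbs(cv2.resize(a,(w,h),interpolation=cv2.INTER_CUBIC),alpha=1.7)
A=f(cv2.imread('pics/top16.png')[165:285,248:500],790,376); B=f(cv2.imread('pics/scene16.png')[165:265,150:360],790,376)[:224] if 0 else f(cv2.imread('pics/scene16.png')[190:260,160:290],390,210)
C=f(cv2.imread('pics/scene16.png')[125:215,240:360],400,210) if 0 else f(cv2.imread('pics/scene16.png')[125:188,240:360],400,210)
cv2.imwrite('pics/c16.png',np.vstack([A,np.hstack([B,C])]))
E
```

```text
t 55.12 pos [ 282.9 -393.9  172.9] yaw -177.1 w 56.3 F [ 0.6 -0.1 -0.6] q [-1.08  0.16  1.73 -0.01  1.25 -2.7 ]
shift cm [-21.63  -0.05  14.8 ]
turn [-0.005 -0.007 -0.009] shift if turned first [-21.53  -0.31  14.94]
```

View pics/c16.png

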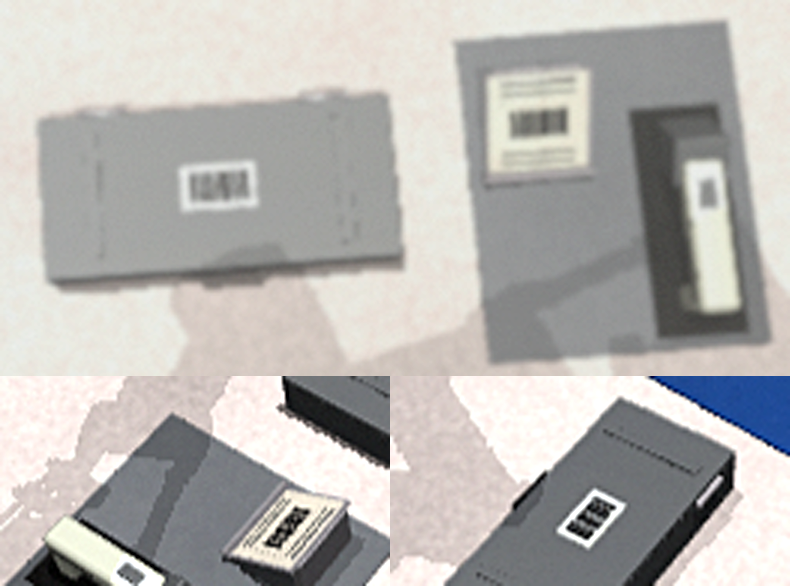

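>>> {"op": "play_rows", "data": {
  "rows": [
    [[0.2, 0, 0, 0, 0, 0, 0.15], [0.2, 0, 0, 0, 0, 0, 0.15], [0.2, 0, 0, 0, 0, 0, 0]]
  ]
}}

```text
t: 55.6
tool_pos: [283.6, -393.5, 172.3]
eef_rot: [[-0.97, 0.243, -0.007], [0.243, 0.97, -0.004], [0.006, -0.006, -1.0]]
ft_force: [0.4, -0.2, 0.4]
gripper_width: 56.3
```

```bash

python3 - <<'E'
from h import *
s=status.get_obs(); print(np.round(s['q'],4),s['t'])
c=load('top16.png'); u=lambda p:(np.array(p)+.5)/np.array([790/252,376/120])-.5+np.array([248,165])
print(ray(c,u([(683,162),(722,160),(742,308),(698,312)]),60).round(1))
print(ray(c,u([(630,111),(750,330),(657,338)]),2).round(1))
E
```

```text
[-1.0829  0.1582  1.7295 -0.0089  1.2539 -2.4055] 55.6
[[ 538.8 -364.7   60. ]
 [ 540.  -395.3   60. ]
 [ 424.3 -402.5   60. ]
 [ 421.7 -368.4   60. ]]
[[ 590.3 -341.4    2. ]
 [ 408.7 -427.3    2. ]
 [ 403.2 -351.9    2. ]]
```

```bash
python3 -c "
from rig import job_done; print(job_done())"
```

```text
the job is handed in; nothing more can be done
None
```

I finished the whole sequence and handed the job in at about 56 s; `job_done` gave no verdict, so the result is unconfirmed.

- **Boards:** All three boards on the mat are in the case, component side up, one to a bay, flat where the last pictures before closing showed them. One shifted about 2 cm after I placed it, but it was still flat inside its bay, so I left it.
- **Lid:** I pushed it shut slowly. The last press met a firm stop at about 15 N, and the pictures show it lying flat.
- **Scans:** I held the scanner still for more than two seconds each time, first over the job card and then over the lid. For the card, the computed aim point fell on the barcode in both camera views. For the lid I only calculated the aim, putting it within about 7 mm of the label centre, and did not check it in a picture. Nothing reports whether a read succeeded.
- **Scanner:** It stands on its pad about 2–3 mm from the middle and within about 1° of the pad's length.

**Checks that disagreed:**
- The hand sat about 25 mm higher than the reported height, which made the first grasp miss. I measured this by touch and corrected for it. I could not tell whether the offset is in the tool or the world frame, so the lid aim splits the difference.
- The two cameras differed by about 4 mm in y. I used the top camera and corrected the other one.
- The last joint came right up to its range limit (read -2.70) on the final retreat. I turned it back straight away, but did not see whether it passed the limit.

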